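Pack the drawer for a bracket job

TASK

Pack the little red drawer for the next mounting job: pull it open, take every screwdriver out of the wooden stand and lay it down in the drawer's wide bay, lift every orange cast bracket out of the mould and put it in the narrow bay, then push the drawer fully shut. Do not knock over the jar, paint tin or glue bottle.

Things in the scene. Friction and masses are not known exactly. Their poses are not given: they have to be found in the camera images.
- stand: Wooden screwdriver stand fixed to the bench, a box 58 x 284 x 95 mm (x, y, z); origin at the centre of its underside, long side along its y axis. Its top has a row of four 12 mm square holes at y = -112.5, -37.5, 37.5, 112.5 mm (x = 0), in which screwdrivers stand upright, the shank inside and the shoulder of the handle resting on the top.
- mould: Open aluminium mould fixed to the bench, 164 x 74 x 32 mm, origin at the centre of its underside, long side along x. Two open cavities, 60 (x) x 40 (y) x 10 mm deep, centred at x = -39 and +39 mm, y = 0, hold the cast brackets base down.
- drawer (a joint): The red-fronted drawer of the low grey steel chest (300 deep x 340 wide x 90 mm high, fixed to the bench, drawer facing the robot): travel in m, 0 = fully shut, grows as the drawer is pulled out towards the robot, stop at 0.213.
- handle (a point): Middle of the drawer's handle bar (a level bar 11 mm thick and 120 mm long along y, its axis 45 mm in front of the drawer front, 52 mm above the bench, 27 mm below the top edge of the drawer front). It moves with the drawer; its x axis points from the handle into the chest (the drawer opens along -x), y along the bar.
- bay_tools (a point): Floor of the drawer's wide bay, for screwdrivers (left, seen from the robot), at the middle of its front edge; moves with the drawer. The bay runs from x = 0 to 255 mm (x into the chest), y = -98 to 98 mm; floor 22 mm above the bench. Above this floor the sides stand 46 mm, the front 57 mm, the 6 mm divider 34 mm. Drawer fully out: uncovered to x = 200 mm, the rest under the chest top.
- bay_brackets (a point): Floor of the drawer's narrow bay, for the brackets (right, seen from the robot), at the middle of its front edge: the bay runs from x = 0 to 255 mm, y = -48 to 48 mm, otherwise as bay_tools.
- driver0: Screwdriver with red handle (may be absent): square handle 22 x 22 x 80 mm and a steel shank 8 mm thick and 78 mm long. Origin at the tip of the shank; z runs along the tool from the tip to the handle's end (up while it stands in the stand), x and y square to the handle's faces. Shoulder at z = 78, handle's end at z = 158 mm. About 90 g.
- driver0_handle (a point): Centre of the red screwdriver's handle, 118 mm from the tip; axes as the screwdriver's.
- driver1: Screwdriver with yellow handle (may be absent): square handle 22 x 22 x 80 mm and a steel shank 8 mm thick and 78 mm long. Origin at the tip of the shank; z runs along the tool from the tip to the handle's end (up while it stands in the stand), x and y square to the handle's faces. Shoulder at z = 78, handle's end at z = 158 mm. About 90 g.
- driver1_handle (a point): Centre of the yellow screwdriver's handle, 118 mm from the tip; axes as the screwdriver's.
- driver2: Screwdriver with green handle (may be absent): square handle 22 x 22 x 80 mm and a steel shank 8 mm thick and 78 mm long. Origin at the tip of the shank; z runs along the tool from the tip to the handle's end (up while it stands in the stand), x and y square to the handle's faces. Shoulder at z = 78, handle's end at z = 158 mm. About 90 g.
- driver2_handle (a point): Centre of the green screwdriver's handle, 118 mm from the tip; axes as the screwdriver's.
- driver3: Screwdriver with blue handle (may be absent): square handle 22 x 22 x 80 mm and a steel shank 8 mm thick and 78 mm long. Origin at the tip of the shank; z runs along the tool from the tip to the handle's end (up while it stands in the stand), x and y square to the handle's faces. Shoulder at z = 78, handle's end at z = 158 mm. About 90 g.
- driver3_handle (a point): Centre of the blue screwdriver's handle, 118 mm from the tip; axes as the screwdriver's.
- bracket0: Orange cast bracket, T-shaped: base plate 56 (x) x 36 (y) x 10 mm with an upright rib 56 (x) x 10 (y) mm along its middle, which rises 28 mm above the plate (38 mm overall). Origin at the centre of the plate's underside, z up towards the rib. About 80 g.
- bracket1: Orange cast bracket, T-shaped: base plate 56 (x) x 36 (y) x 10 mm with an upright rib 56 (x) x 10 (y) mm along its middle, which rises 28 mm above the plate (38 mm overall). Origin at the centre of the plate's underside, z up towards the rib. About 80 g.
- jar: Jar of screws, 68 mm across, 85 mm high, upright, origin under its centre. A bystander.
- paint_tin: Paint tin, 84 mm across, 95 mm high, upright, origin under its centre. A bystander.
- glue: White glue bottle, 52 mm across, 110 mm high, upright, origin under its centre. A bystander.
Mind the look-alikes: they are no part of the job. There is more than one size of the driver1; the one meant has the size given above. What is shaped like the bracket1 but pink or purple is not meant.

How it is judged:
By the outcome, as a careful person would: the job done as asked, in the order asked, and still so for the second after the job is handed in, with the robot touching nothing.
Of driver0, driver1, driver2, driver3 only 2 to 4 are there at a start; the rules pass over those that are not, and their reading is None.
At some moment in a run one of bracket0, bracket1 may be knocked a few centimetres aside while the robot is not near it.
Once in a run the grip may slacken for a moment while it holds something.
It also fails if it takes over 210 s, if anything falls off the work surface, if the arm or the gripper's body presses on something with over 40 N, if the wrist force passes 120 N, or if a joint passes its speed limit or range.

ROBOT

A 6-joint arm with a two-finger parallel gripper is mounted at the origin on the work surface. World frame = base frame: x ahead of the robot, y to its left, z up, the work surface at z = 0. Lengths are in mm, angles in rad, forces in N, time in s.
With the tool pointing down it reaches from about 275 to 1000 mm from the base axis. Payload 8.4 kg.
Tool frame: the origin (TCP) lies at the very end of the fingers, on their centre line; the grasp point (between the pads) lies 19 mm behind it; z points along the fingers, y is the direction in which the jaws open and shut (so a half turn about z gives the same grasp; the last joint's range is limited). The gripper opens to 85 mm and grips with 20 to 120 N. Pads are 22 mm wide; open, the fingers measure 114 mm over their backs; the gripper's body (76 mm by 85 mm) begins 54 mm behind the grasp point. The pads swing forward as they close: fully open they stand 13 mm farther back than shut.
Start: joints at [1.266, 0.353, 1.633, -0, 1.155, -0.002], TCP at [186.37, 596.569, 231.281] pointing down, gripper open.
Joint ranges: [-2.63, 2.63], [-0.92, 2.1], [0.06, 2.66], [-1.3, 4.44], [0, 2.69], [-3.02, 3.02]. Speed limits (rad/s): [2.22, 2.22, 2.79, 3.14, 3.14, 3.14].

INTERFACE

Orientations are given as [roll, pitch, yaw] about the fixed x, y, z axes, in that order (R = Rz(yaw) Ry(pitch) Rx(roll)).
In Python, from rig import r gives the robot as it stands.
- The arm moves only by the tool jog_arm, never from a script. Its argument "moves" is a list of rows, each an object with "grip": the gripper command: -1 is fully open, 1 is shut, values between are in proportion; "translation": the shift along the tool's x, y, z in m, a list of three; "twist": the turn, a rotation vector about the tool's x, y, z in rad, a list of three. In form: [{"grip": grip, "translation": [dx, dy, dz], "twist": [ax, ay, az]}, ...]. A call has 1 to 10 rows; each row shifts and turns the commanded pose from where the row before left it, along the tool's axes as they then stand; what a row does not reach is not made up. A row lasts 1/12 s, in which the tool goes at most 41.7 mm and 7.16 degrees, less where a joint would pass 70% of its speed; a pose out of reach is approached as far as the arm can. A call with a gripper value outside its range is refused whole. The fingers move at their own pace and stop on an object; "squeeze" is the grip in N (left out, the last holds). Time passes only in rows, so rows that do not move let the fingers close. It gives the time, the measured TCP pose, the force and the opening at its end, in the units of the state.
- r.sense(): the state, without advancing time (a new reading comes with each control period).
- r.grab_frame(name): name is "side" or "top" or "wrist"; returns (picture, depth): 480x640x3 uint8, red, green, blue; 480x640 float32, mm along the optical axis (not along the pixel's ray), 0 where there is no reading.
- r.calibration(name): a dict with "fx", "fy", "cx", "cy" (pixels), "R" (3x3) and "t" (3): a world point X has camera coordinates R X + t. Camera axes: x right, y down, z forward; pixel columns grow to the right and rows downward; lengths in mm; the calibration is good to about 2 mm. A picture is of the moment at which its call begins: read the wrist's pose just before it. calibration takes no time and is no camera call; for the wrist camera it gives the pose at the moment of the call.
- r.sign_off(): hands the job in, once; it reports no verdict.
The state is a dict: "clock": time; "qpos": joint angles; "qvel": joint speeds; "joint_efforts": joint torques, N m; "eef_pos": TCP position; "tcp_rot": TCP orientation; "contact_force": force on the tool from outside, world axes, zero at the start; "wrist_torque": the same for the moment, N m; "opening": opening from 0.0 (shut) to 1.0 (fully open).
Only numpy, scipy, OpenCV 4.12 (cv2) and the standard library are available. Lean on these libraries where they do the work, as an engineer would, in place of code of your own. Each camera call takes 0.05 s, during which the arm holds its last target.

## Working session

There is one attempt and no reset: what is moved stays moved. The work goes in short steps, Python scripts to look and compute and a tool call to move; the robot and the scene stay as the last step left them, time stands still between calls to the robot, and variables do not carry over. Pictures are saved under pics/ and viewed, and the job is handed in when it is done.

Besides the shell and the picture viewer there is one more tool, called after "Request:" in YAML: its name, and indented under it one key for each argument. jog_arm: Moves the arm, as the interface text tells. Its arguments: {"type":"object","properties":{"moves":{"type":"array"},"squeeze":{"type":"number"}},"required":["moves"]}

```bash
ls; mkdir -p pics
cat > h.py <<'E'
import numpy as np, cv2
from rig import r
def grab(n,fn=None):
    c=r.calibration(n); p,d=r.grab_frame(n)
    if fn: cv2.imwrite('pics/'+fn,cv2.cvtColor(p,cv2.COLOR_RGB2BGR))
    np.savez('last_%s.npz'%n,p=p,d=d,**{k:np.array(c[k]) for k in c})
    return c,p,d
def ray(c,u,v):
    R=np.array(c['R']);t=np.array(c['t'])
    o=-R.T@t; d=R.T@np.array([(u-c['cx'])/c['fx'],(v-c['cy'])/c['fy'],1.]); return o,d
def onz(c,u,v,z):
    o,d=ray(c,u,v); return o+d*(z-o[2])/d[2]
def pt(c,u,v,dep):
    o,d=ray(c,u,v); return o+d*dep
def cloud(c,d):
    v,u=np.mgrid[0:480,0:640]
    R=np.array(c['R']);t=np.array(c['t'])
    P=np.stack([(u-c['cx'])/c['fx']*d,(v-c['cy'])/c['fy']*d,d],-1)-t
    return P@R
def proj(c,X):
    q=np.array(c['R'])@np.array(X)+np.array(c['t']); return c['fx']*q[0]/q[2]+c['cx'],c['fy']*q[1]/q[2]+c['cy']
E
python3 - <<'E'
from h import *
s=r.sense(); print(s)
for n in ['side','top','wrist']:
    c,p,d=grab(n,n+'0.png'); print(n,c,-np.array(c['R']).T@np.array(c['t']))
E
```

```text
pics
{'clock': 0.0, 'qpos': array([ 1.26558685e+00,  3.53662942e-01,  1.63413069e+00,  1.35499159e-05,
        1.15520426e+00, -2.42890364e-03]), 'qvel': array([-0.00123417,  0.00056957,  0.00204971, -0.00053497,  0.00052945,
       -0.0002111 ]), 'joint_efforts': array([-2.86192881e-04, -6.05232525e+01, -3.42061615e+01,  3.63801637e-04,
        9.15698474e-03, -3.57851980e-05]), 'eef_pos': array([186.22964972, 596.11080487, 230.55391821]), 'tcp_rot': array([-3.14018745e+00, -1.58019571e-05,  2.83880659e+00]), 'contact_force': array([ 0.0256805 , -0.72499645,  0.45086114]), 'wrist_torque': array([ 0.04317278,  0.05442619, -0.02111478]), 'opening': 0.9995160884262314}
side {'fx': 607.061506393863, 'fy': 607.061506393863, 'cx': 326.0143804304949, 'cy': 243.96542294458018, 'R': array([[ 8.29675005e-01, -5.58246638e-01, -2.77301848e-04],
       [-4.23762953e-01, -6.29479701e-01, -6.51291230e-01],
       [ 3.63406583e-01,  5.40477565e-01, -7.58827818e-01]]), 't': array([-550.23002431,  263.54541127, 1262.47810616])} [ 109.40002524 -823.60866672 1129.49574173]
top {'fx': 583.2658098026986, 'fy': 583.2658098026986, 'cx': 312.55428876216314, 'cy': 230.20009155546848, 'R': array([[ 0.00413666, -0.99997125, -0.00635545],
       [-0.99232459, -0.00331937, -0.12361594],
       [ 0.12359129,  0.00681803, -0.99230978]]), 't': array([ -62.84455598,  625.72690676, 1197.19323181])} [ 473.22150892  -68.92822952 1264.93696958]
wrist {'fx': 381.74535445294094, 'fy': 381.74535445294094, 'cx': 316.75766473943355, 'cy': 240.32286666638348, 'R': array([[ 2.99653082e-01,  9.54048223e-01, -1.33085569e-04],
       [ 9.11885781e-01, -2.86369438e-01,  2.94035486e-01],
       [ 2.80485922e-01, -8.82299986e-02, -9.55794494e-01]]), 't': array([-624.61070968,  -36.69812273,  379.7852213 ])} [114.10661278 618.90796668 373.70404717]
```

View pics/side0.png

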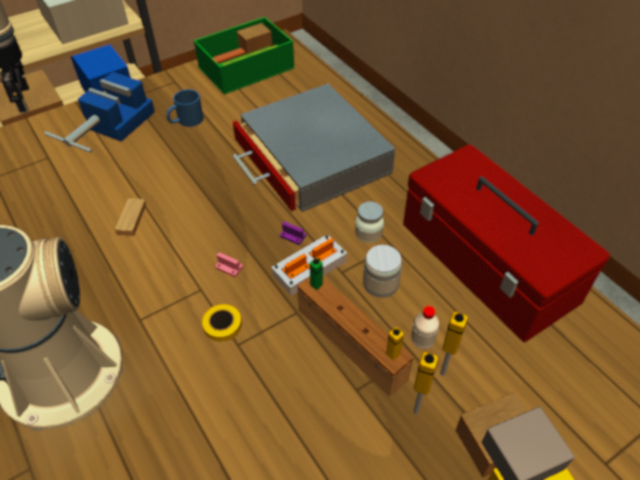

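View pics/top0.png

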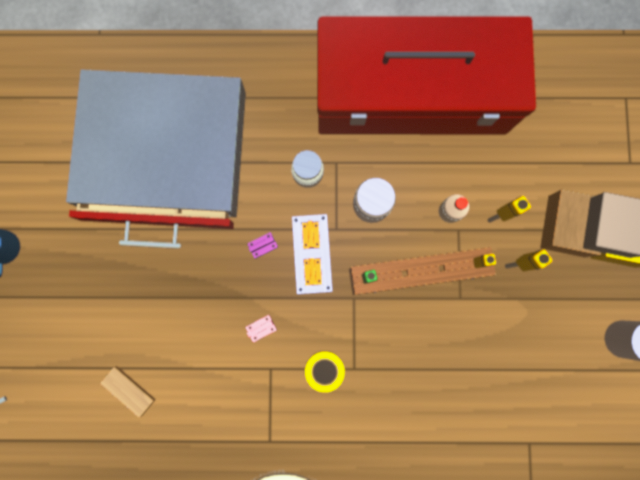

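View pics/wrist0.png

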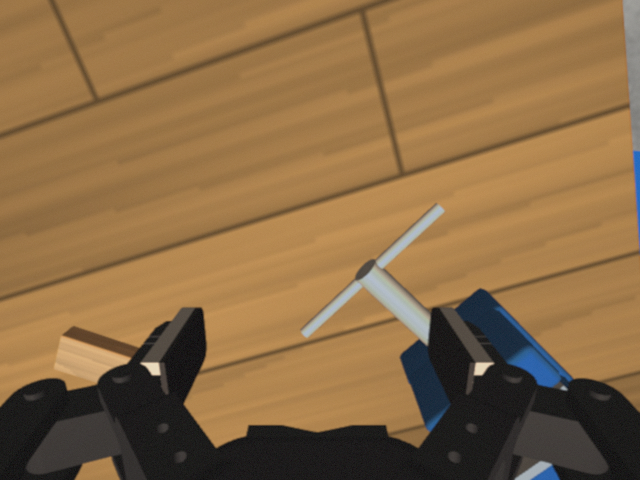

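The top view shows the stand with a green driver at (371,276) and a yellow one at (490,260). Two more yellow drivers stand off the stand, at (521,206) and (542,259). The mould is at (312,255) with two orange brackets, with purple (262,245) and pink (261,328) look-alikes nearby. The chest is at (157,145) with its handle at (150,244).

Run:
```python
from h import *
a=cv2.imread('pics/top0.png');b=cv2.imread('pics/side0.png')
cv2.imwrite('pics/c1.png',cv2.resize(a[170:310,335:575],None,fx=3.3,fy=3.3))
cv2.imwrite('pics/c2.png',cv2.resize(b[220:420,260:500],None,fx=3,fy=3))
cv2.imwrite('pics/c3.png',cv2.resize(b[80:220,215:405],None,fx=4,fy=4))
for n in ['top','side']:
    L=np.load('last_%s.npz'%n); c={k:L[k] for k in ['fx','fy','cx','cy','R','t']}
    W=cloud(c,L['d']); print(n,(L['d']==0).mean())
    pts={'top':[(371,276),(490,260),(521,206),(542,259),(440,268),(312,230),(313,272),(312,250),(150,244),(157,145),(455,207),(375,200),(307,168),(560,300),(150,220),(200,217)],
         'side':[(316,265),(395,335),(427,360),(457,320),(346,315),(418,405),(446,372)]}[n]
    for q in pts: print(q,W[q[1],q[0]].round(0))
```

```text
top 0.003935546875
(371, 276) [ 523. -170.  177.]
(490, 260) [ 554. -392.  179.]
(521, 206) [ 651. -443.  208.]
(542, 259) [ 554. -477.  208.]
(440, 268) [ 549. -337.   -0.]
(312, 230) [623. -60.  62.]
(313, 272) [537. -62.  57.]
(312, 250) [585. -59.  30.]
(150, 244) [594. 278.  57.]
(157, 145) [797. 262.  89.]
(455, 207) [ 667. -349.   98.]
(375, 200) [ 681. -187.   96.]
(307, 168) [749. -49.  88.]
(560, 300) [ 481. -592.    1.]
(150, 220) [641. 274.  77.]
(200, 217) [648. 171.  77.]
side 0.004124348958333334
(316, 265) [ 518. -180.  176.]
(395, 335) [ 549. -396.  173.]
(427, 360) [ 549. -482.  207.]
(457, 320) [ 644. -451.  211.]
(346, 315) [ 532. -268.   95.]
(418, 405) [ 552. -485.   36.]
(446, 372) [ 661. -449.    1.]
```

View pics/c1.png

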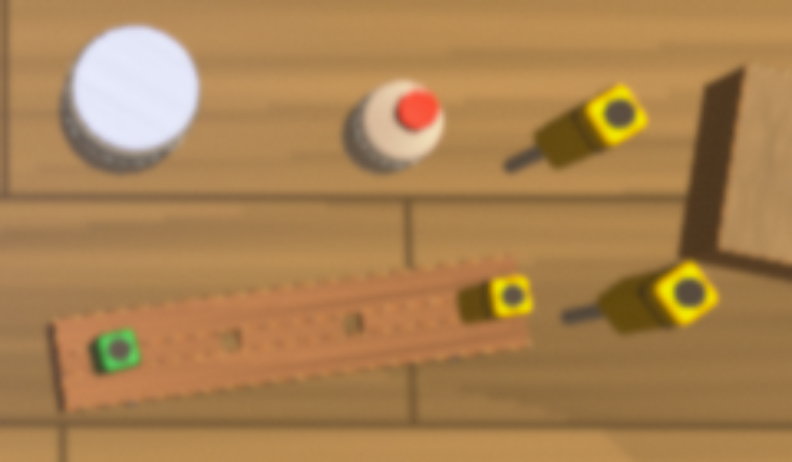

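View pics/c2.png

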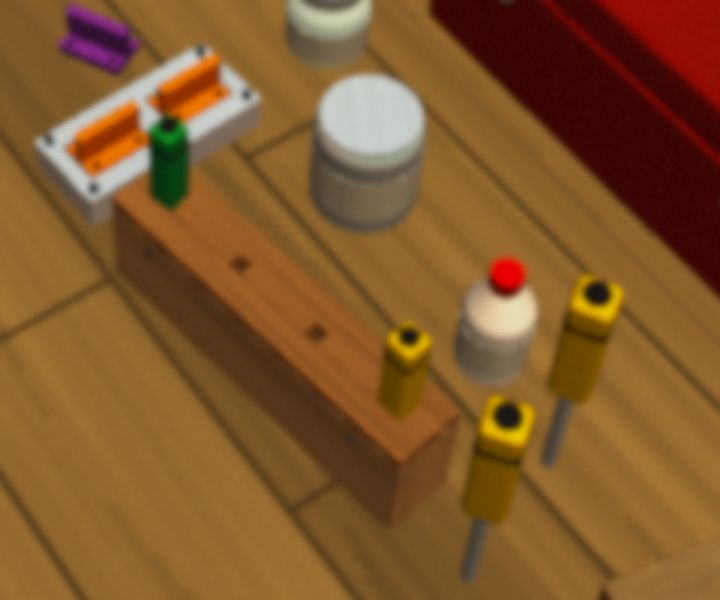

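View pics/c3.png

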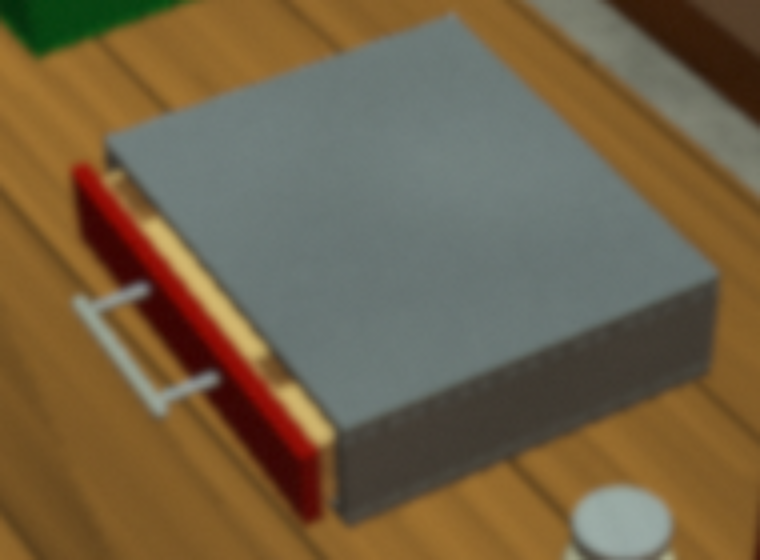

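Only green and yellow are in the stand. The stand's yellow one (490,260 in top) tops out at 177–179 mm, which fits 95+80. The two loose yellow ones top out at 208 mm on longer handles, so they are the wrong size. The orange brackets in the mould are the ones meant; the pink and purple ones are not. Next I measure poses from depth in both views.

```bash
cat >> h.py <<'E'
def last(n):
    L=np.load('last_%s.npz'%n); c={k:L[k] for k in ['fx','fy','cx','cy','R','t']}
    return c,L['p'],L['d'],cloud(c,L['d'])
def rect(P):
    (x,y),(w,h),a=cv2.minAreaRect(P[:,:2].astype(np.float32)); 
    if w<h: w,h,a=h,w,a+90
    return np.round([x,y,w,h],1),round((a+90)%180-90,2)
def hsvm(p,lo,hi):
    return cv2.inRange(cv2.cvtColor(p,cv2.COLOR_RGB2HSV),np.array(lo),np.array(hi))>0
def box(W,x0,x1,y0,y1,z0,z1):
    return (W[...,0]>x0)&(W[...,0]<x1)&(W[...,1]>y0)&(W[...,1]<y1)&(W[...,2]>z0)&(W[...,2]<z1)
E
python3 - <<'E'
from h import *
for n in ['top','side']:
    c,p,d,W=last(n); print(n)
    def rep(name,m):
        P=W[m]; print(name,len(P),rect(P) if len(P)>5 else '', 'z med',np.median(P[:,2]).round(1) if len(P) else '')
    rep('green top',box(W,480,580,-210,-130,165,190))
    rep('yellow top',box(W,500,600,-425,-370,165,190))
    rep('stand top',box(W,450,620,-450,-120,88,100))
    rep('mould top',box(W,450,700,-105,-15,26,36))
    rep('rib far',box(W,590,660,-90,-30,48,66))
    rep('rib near',box(W,500,575,-90,-30,48,66))
    rep('chest top',box(W,600,1100,80,450,84,96))
    red=hsvm(p,(0,150,60),(8,255,255))|hsvm(p,(172,150,60),(180,255,255))
    rep('front top edge',red&box(W,600,720,50,480,73,84))
    rep('handle',box(W,560,612,180,380,45,64))
E
```

```text
top
green top 137 (array([ 523.7, -170. ,   22.2,   21.7]), -75.66) z med 174.7
yellow top 143 (array([ 554.9, -392.3,   22.9,   21.9]), -83.31) z med 174.9
stand top 3445 (array([ 538.3, -282.5,  285. ,   56. ]), -81.84) z med 95.0
mould top 2118 (array([577.1, -58.4, 164.7,  74. ]), 4.05) z med 31.7
rib far 121 (array([616.3, -55.9,  53. ,   9.8]), 3.58) z med 59.2
rib near 131 (array([538.7, -60.2,  54.5,   9.9]), 4.06) z med 59.9
chest top 21557 (array([809.3, 269.6, 341.8, 286.2]), 87.1) z med 89.6
front top edge 1051 (array([645.6, 277.2, 332.7,  15.4]), 86.87) z med 77.2
handle 368 (array([598.6, 280.1, 130. ,  26. ]), 89.83) z med 55.8
side
green top 114 (array([ 524.2, -172. ,   26.7,   22.6]), 14.18) z med 173.5
yellow top 138 (array([ 554.7, -394.2,   22.7,   21. ]), 7.19) z med 173.6
stand top 2939 (array([ 538.6, -282.5,  286.5,   60.1]), -81.76) z med 94.3
mould top 1137 (array([577.4, -59.5, 167.1,  80. ]), 4.27) z med 31.3
rib far 128 (array([617.6, -56.7,  55.3,  14.1]), 3.63) z med 57.1
rib near 148 (array([537.9, -61.1,  55.3,  14.8]), 2.57) z med 57.7
chest top 8537 (array([810.3, 268.4, 348.9, 290. ]), 87.17) z med 89.2
front top edge 372 (array([645.3, 273.8, 339. ,  15.6]), 86.7) z med 76.7
handle 180 (array([598.9, 279.2, 130.1,  25.3]), -89.77) z med 54.9
```

```bash
cat >> h.py <<'E'
from scipy.spatial.transform import Rotation as Ro
import json
def log():
    s=r.sense()
    open('log.txt','a').write(json.dumps([list(s['qpos']),list(s['eef_pos']),list(s['tcp_rot'])])+'\n')
    return s
def go(pos,rpy=None):
    """tool-frame shift to pos with orientation held, and twist to rpy"""
    s=log(); R=Ro.from_euler('xyz',s['tcp_rot'])
    d=R.inv().apply(np.array(pos)-s['eef_pos'])/1000
    print('t',round(s['clock'],2),'pos',s['eef_pos'].round(1),'rpy',np.degrees(s['tcp_rot']).round(1),'q',s['qpos'].round(2),'F',s['contact_force'].round(1),'op',round(s['opening'],3))
    print('shift (now)',d.round(4),'len',np.linalg.norm(d).round(4),'rows>',np.ceil(np.linalg.norm(d)/.04))
    if rpy is not None:
        T=Ro.from_euler('xyz',rpy); w=(R.inv()*T).as_rotvec(); print('twist',w.round(4),'rows>',np.ceil(np.linalg.norm(w)/.12),'shift after twist',(T.inv().apply(np.array(pos)-s['eef_pos'])/1000).round(4))
def st():
    s=log(); print('t',round(s['clock'],2),'pos',s['eef_pos'].round(1),'rpy',np.degrees(s['tcp_rot']).round(1),'q',s['qpos'].round(2),'F',s['contact_force'].round(1),'op',round(s['opening'],3))
E
python3 - <<'E'
from h import *
go([593.5,280,135],[np.pi,0,np.radians(87.1)])
# handle bar detail
c,p,d,W=last('top')
m=box(W,560,620,160,400,45,66)
P=W[m]; u=np.array([np.cos(np.radians(-2.9)),np.sin(np.radians(-2.9))]); v=np.array([-u[1],u[0]])
a=P[:,:2]@u; b=P[:,:2]@v
k=(abs(b-(np.median(b)))<40); print(np.percentile(a[k],[2,50,98]),b.min(),b.max())
ac=np.percentile(a[k],50);bc=(b.min()+b.max())/2;print(u*ac+v*bc, bc)
E
```

```text
t 0.15 pos [186.3 596.2 230.7] rpy [-179.9   -0.   162.7] q [ 1.27  0.35  1.63 -0.    1.16 -0.  ] F [0.8 1.1 0.3] op 1.002
shift (now) [-0.483  -0.1803  0.0959] len 0.5244 rows> 14.0
twist [-9.0000e-04  7.0000e-04  1.3186e+00] rows> 11.0 shift after twist [-0.2952  0.4227  0.0957]
[573.61696104 578.33599162 584.08902093] 244.76068785573997 374.7907579805113
[593.26781437 280.1192927 ] 309.7757229181256
```

Request:
jog_arm:
  moves:
    - {"grip":-1,"translation":[0,0,0],"twist":[0,0,0.12]}
    - {"grip":-1,"translation":[0,0,0],"twist":[0,0,0.12]}
    - {"grip":-1,"translation":[0,0,0],"twist":[0,0,0.12]}
    - {"grip":-1,"translation":[0,0,0],"twist":[0,0,0.12]}
    - {"grip":-1,"translation":[0,0,0],"twist":[0,0,0.12]}
    - {"grip":-1,"translation":[0,0,0],"twist":[0,0,0.12]}
    - {"grip":-1,"translation":[0,0,0],"twist":[0,0,0.12]}
    - {"grip":-1,"translation":[0,0,0],"twist":[0,0,0.12]}
    - {"grip":-1,"translation":[0,0,0],"twist":[0,0,0.12]}
    - {"grip":-1,"translation":[0,0,0],"twist":[0,0,0.12]}

```text
clock: 0.98
eef_pos: [186.3, 596.4, 231.0]
tcp_rot: [-3.141, 0.001, 1.633]
contact_force: [0.7, -0.0, -0.4]
opening: 0.996
```

Request:
jog_arm:
  moves:
    - {"grip":0,"translation":[0,0,0],"twist":[0,0,0.12]}
    - {"grip":0,"translation":[-0.021,0.03,0.003],"twist":[0,0,0]}
    - {"grip":0,"translation":[-0.021,0.03,0.003],"twist":[0,0,0]}
    - {"grip":0,"translation":[-0.021,0.03,0.003],"twist":[0,0,0]}
    - {"grip":0,"translation":[-0.021,0.03,0.003],"twist":[0,0,0]}
    - {"grip":0,"translation":[-0.021,0.03,0.003],"twist":[0,0,0]}
    - {"grip":0,"translation":[-0.021,0.03,0.003],"twist":[0,0,0]}
    - {"grip":0,"translation":[-0.021,0.03,0.003],"twist":[0,0,0]}
    - {"grip":0,"translation":[-0.021,0.03,0.003],"twist":[0,0,0]}
    - {"grip":0,"translation":[-0.021,0.03,0.003],"twist":[0,0,0]}

```text
clock: 1.82
eef_pos: [447.3, 392.4, 204.0]
tcp_rot: [-3.141, 0.0, 1.519]
contact_force: [-1.0, -0.0, -0.2]
opening: 0.502
```

```bash
python3 -c "
from h import *
go([593.3,280,135],[np.pi,0,np.radians(87.1)])"
```

```text
t 1.82 pos [447.3 392.4 204. ] rpy [-180.    0.   87.] q [0.72 0.33 1.73 0.   1.08 0.77] F [-1.  -0.  -0.2] op 0.502
shift (now) [-0.1046  0.1516  0.069 ] len 0.1967 rows> 5.0
twist [-0.0002  0.0002 -0.0013] rows> 1.0 shift after twist [-0.1048  0.1515  0.069 ]
```

Request:
jog_arm:
  moves:
    - {"grip":0,"translation":[-0.021,0.03,0.012],"twist":[0,0,0]}
    - {"grip":0,"translation":[-0.021,0.03,0.012],"twist":[0,0,0]}
    - {"grip":0,"translation":[-0.021,0.03,0.012],"twist":[0,0,0]}
    - {"grip":0,"translation":[-0.021,0.03,0.012],"twist":[0,0,0]}
    - {"grip":0,"translation":[-0.021,0.03,0.012],"twist":[0,0,0]}
    - {"grip":0,"translation":[0,0,0],"twist":[0,0,0]}
    - {"grip":0,"translation":[0,0,0],"twist":[0,0,0]}

```text
clock: 2.4
eef_pos: [591.1, 279.3, 142.9]
tcp_rot: [-3.14, 0.001, 1.516]
contact_force: [-0.4, 0.4, -0.6]
opening: 0.5
```

```bash
python3 -c "
from h import *
go([593.3,280,36],[np.pi,0,np.radians(87.1)])
c,p,d=grab('wrist','w1.png'); W=cloud(c,d)
m=box(W,540,625,160,400,45,66); P=W[m]; print(len(P),rect(P))
u=np.array([np.cos(np.radians(-2.9)),np.sin(np.radians(-2.9))]); v=np.array([-u[1],u[0]])
a=P[:,:2]@u; b=P[:,:2]@v; k=abs(b-310)<35; print(np.percentile(a[k],[2,50,98]) if k.any() else '', u*578.3+v*310,np.percentile(P[:,2],90))
"
```

```text
t 2.4 pos [591.1 279.3 142.9] rpy [-1.799e+02  1.000e-01  8.690e+01] q [ 0.44  0.49  1.64 -0.    1.02  0.49] F [-0.4  0.4 -0.6] op 0.5
shift (now) [0.0009 0.0023 0.1069] len 0.1069 rows> 3.0
twist [-0.0019  0.001  -0.0044] rows> 1.0 shift after twist [0.0008 0.0021 0.1069]
4335 (array([605.4, 282. , 129.6,  36.6]), 88.59)
[573.61446929 578.77317307 584.03498964] [593.24321568 280.34510348] 58.1265268521221
```

View pics/w1.png

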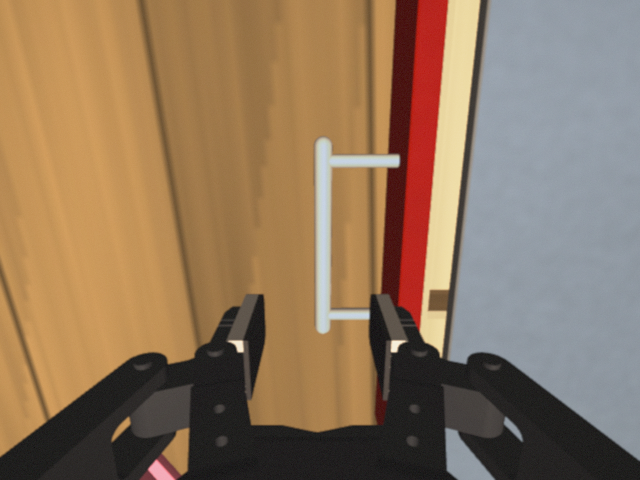

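The wrist view puts the bar at pixel column 323, between the fingers and centred at x≈593.3. That agrees with the top view, with its top at z≈58. I'll descend and grip.

Request:
jog_arm:
  moves:
    - {"grip":0,"translation":[0.001,0.002,0.03],"twist":[0,0,0]}
    - {"grip":0,"translation":[0,0,0.03],"twist":[0,0,0]}
    - {"grip":0,"translation":[0,0,0.025],"twist":[0,0,0]}
    - {"grip":0,"translation":[0,0,0.015],"twist":[0,0,0]}
    - {"grip":0,"translation":[0,0,0.008],"twist":[0,0,0]}
    - {"grip":0,"translation":[0,0,0],"twist":[0,0,0]}
    - {"grip":1,"translation":[0,0,0],"twist":[0,0,0]}
    - {"grip":1,"translation":[0,0,0],"twist":[0,0,0]}
    - {"grip":1,"translation":[0,0,0],"twist":[0,0,0]}
    - {"grip":1,"translation":[0,0,0],"twist":[0,0,0]}
  squeeze: 60

```text
clock: 3.28
eef_pos: [593.6, 282.8, 38.1]
tcp_rot: [3.139, -0.002, 1.519]
contact_force: [-1.4, 1.6, 7.0]
opening: 0.106
```

Request:
jog_arm:
  moves:
    - {"grip":1,"translation":[0,0,0],"twist":[0,0,0]}
    - {"grip":1,"translation":[0,0,0],"twist":[0,0,0]}
    - {"grip":1,"translation":[0,-0.01,0],"twist":[0,0,0]}

```text
clock: 3.53
eef_pos: [585.4, 283.3, 38.1]
tcp_rot: [3.137, -0.002, 1.518]
contact_force: [1.2, 1.9, 9.6]
opening: 0.101
```

Request:
jog_arm:
  moves:
    - {"grip":1,"translation":[0,-0.02,0],"twist":[0,0,0]}
    - {"grip":1,"translation":[0,-0.02,0],"twist":[0,0,0]}
    - {"grip":1,"translation":[0,-0.02,0],"twist":[0,0,0]}
    - {"grip":1,"translation":[0,-0.02,0],"twist":[0,0,0]}
    - {"grip":1,"translation":[0,-0.02,0],"twist":[0,0,0]}
    - {"grip":1,"translation":[0,-0.02,0],"twist":[0,0,0]}
    - {"grip":1,"translation":[0,-0.02,0],"twist":[0,0,0]}
    - {"grip":1,"translation":[0,-0.02,0],"twist":[0,0,0]}
    - {"grip":1,"translation":[0,-0.01,0],"twist":[0,0,0]}

```text
clock: 4.28
eef_pos: [412.1, 292.4, 38.0]
tcp_rot: [3.139, -0.002, 1.519]
contact_force: [0.8, -0.5, 11.4]
opening: 0.103
```

```bash
python3 -c "
from h import *
st()"
```

```text
t 4.28 pos [412.1 292.4  38. ] rpy [ 1.799e+02 -1.000e-01  8.700e+01] q [0.61 0.45 2.03 0.   0.66 0.67] F [ 0.8 -0.5 11.4] op 0.103
```

Request:
jog_arm:
  moves:
    - {"grip":1,"translation":[0,-0.005,0],"twist":[0,0,0]}
    - {"grip":1,"translation":[0,-0.005,0],"twist":[0,0,0]}
    - {"grip":1,"translation":[0,0,0],"twist":[0,0,0]}
    - {"grip":1,"translation":[0,0,0],"twist":[0,0,0]}

```text
clock: 4.62
eef_pos: [403.3, 292.8, 38.0]
tcp_rot: [3.139, -0.002, 1.519]
contact_force: [-1.6, 0.1, 15.3]
opening: 0.099
```

Request:
jog_arm:
  moves:
    - {"grip":1,"translation":[0,-0.003,0],"twist":[0,0,0]}
    - {"grip":1,"translation":[0,-0.003,0],"twist":[0,0,0]}
    - {"grip":1,"translation":[0,0,0],"twist":[0,0,0]}

```text
clock: 4.87
eef_pos: [397.5, 293.1, 38.0]
tcp_rot: [3.139, -0.002, 1.519]
contact_force: [-1.3, 0.5, 14.8]
opening: 0.103
```

Request:
jog_arm:
  moves:
    - {"grip":1,"translation":[0,-0.003,0],"twist":[0,0,0]}
    - {"grip":1,"translation":[0,0,0],"twist":[0,0,0]}

```text
clock: 5.03
eef_pos: [395.6, 293.3, 38.0]
tcp_rot: [3.137, -0.003, 1.519]
contact_force: [4.7, -3.6, 10.8]
opening: 0.101
```

Request:
jog_arm:
  moves:
    - {"grip":1,"translation":[0,-0.002,0],"twist":[0,0,0]}
    - {"grip":1,"translation":[0,0,0],"twist":[0,0,0]}

```text
clock: 5.2
eef_pos: [395.5, 293.3, 38.1]
tcp_rot: [3.134, -0.003, 1.52]
contact_force: [14.2, -7.6, 5.3]
opening: 0.1
```

Request:
jog_arm:
  moves:
    - {"grip":1,"translation":[0,-0.002,0],"twist":[0,0,0]}
    - {"grip":1,"translation":[0,0,0],"twist":[0,0,0]}

```text
clock: 5.37
eef_pos: [395.5, 293.4, 38.1]
tcp_rot: [3.131, -0.004, 1.521]
contact_force: [25.1, -12.8, -0.4]
opening: 0.101
```

Stop reached (force is rising and the TCP holds at x=395.5). I'll release and rise.

Request:
jog_arm:
  moves:
    - {"grip":1,"translation":[0,0.004,0],"twist":[0,0,0]}
    - {"grip":0,"translation":[0,0,0],"twist":[0,0,0]}
    - {"grip":0,"translation":[0,0,0],"twist":[0,0,0]}
    - {"grip":0,"translation":[0,0,0],"twist":[0,0,0]}
    - {"grip":0,"translation":[0,0,-0.02],"twist":[0,0,0]}
    - {"grip":0,"translation":[0,0,-0.03],"twist":[0,0,0]}
    - {"grip":0,"translation":[0,0,-0.04],"twist":[0,0,0]}
    - {"grip":0,"translation":[0,0,-0.04],"twist":[0,0,0]}
    - {"grip":0,"translation":[0,0,-0.04],"twist":[0,0,0]}
    - {"grip":0,"translation":[0,0,-0.04],"twist":[0,0,0]}

```text
clock: 6.2
eef_pos: [392.7, 291.9, 247.9]
tcp_rot: [-3.141, 0.001, 1.519]
contact_force: [1.0, 1.3, -1.3]
opening: 0.502
```

```bash
python3 - <<'E'
from h import *
st()
c,p,d=grab('top','t2.png'); W=cloud(c,d)
red=hsvm(p,(0,150,60),(8,255,255))|hsvm(p,(172,150,60),(180,255,255))
P=W[red&box(W,380,560,50,480,70,84)]; print('front',rect(P),np.median(P[:,2]))
f=box(W,430,680,90,460,15,30); print('floor',rect(W[f]),np.median(W[f][:,2]))
cv2.imwrite('pics/t2c.png',cv2.resize(cv2.imread('pics/t2.png')[160:360,40:280],None,fx=3,fy=3))
s=r.sense()
# FK fit data
E
cat log.txt | wc -l
```

```text
t 6.2 pos [392.7 291.9 247.9] rpy [-179.9    0.    87. ] q [0.64 0.12 1.9  0.   1.12 0.69] F [ 1.   1.3 -1.3] op 0.502
front (array([448. , 286.8, 333.1,  13.9]), 87.02) 76.99770009494601
floor (array([565.1, 273.7, 321.6, 244.6]), 86.25) 21.673953283289887
5
```

View pics/t2c.png

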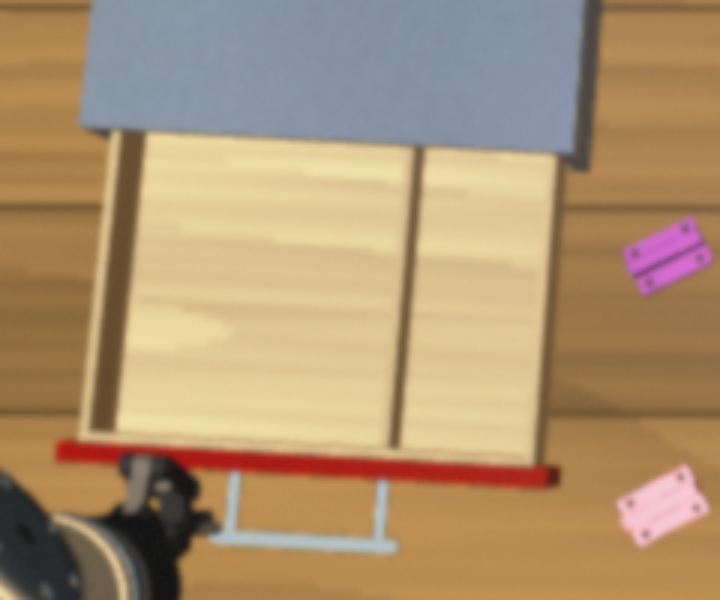

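```bash
cat log.txt | head -20
cat > ik.py <<'E'
from h import *
def Rof(q,c=-np.pi/2):
    return Ro.from_euler('Z',q[0])*Ro.from_euler('Y',q[1]+q[2])*Ro.from_euler('Z',q[3])*Ro.from_euler('Y',q[4])*Ro.from_euler('Z',q[5]+c)
def Rhor(phi,tilt=0):  # tool z along azimuth phi, tilted down by tilt, tool x up
    f=np.array([np.cos(phi),np.sin(phi),0]);u=np.array([0,0,1.])
    z=np.cos(tilt)*f-np.sin(tilt)*u; x=np.sin(tilt)*f+np.cos(tilt)*u
    return Ro.from_matrix(np.stack([x,np.cross(z,x),z],1))
E
python3 - <<'E'
from ik import *
for l in open('log.txt'):
    q,p,e=json.loads(l)
    for c in (np.pi/2,-np.pi/2): print((Rof(q,c).inv()*Ro.from_euler('xyz',e)).magnitude().round(3),end=' ')
print()
for phi,q1 in((14.2,-.68),(7,-.94)):
  for tilt in (0,.3,np.pi/2):
    for pf in (1.8,2.1,2.4):
      M=Ro.from_euler('Y',-pf)*Ro.from_euler('Z',-q1)*Rhor(np.radians(phi),tilt)
      e=M.as_euler('ZYZ'); 
      sols=[(e[0],e[1],e[2]),(e[0]+np.pi,-e[1],e[2]+np.pi)]
      out=[]
      for s in sols:
        for c in (np.pi/2,-np.pi/2):
          out.append((((s[0]+1.3)%(2*np.pi)-1.3).round(2),s[1].round(2),((s[2]-c+np.pi)%(2*np.pi)-np.pi).round(2)))
      print(phi,tilt,pf,out)
E
```

```text
[[1.2655918775549595, 0.3534702327670649, 1.6339546771562, -1.586539052255361e-06, 1.1551974878796083, -0.002407017202184298], [186.26708047328663, 596.2242801069445, 230.7495902140411], [-3.1405629088671216, -1.027789318985839e-06, 2.8387958623160796]]
[[0.7175381748730795, 0.33406949862456764, 1.7260206067890915, 5.89362665816757e-06, 1.0817273626950772, 0.7694766019266381], [447.30412585866395, 392.3652853923776, 204.03485458085652], [-3.141427555542567, 0.00015268028033843528, 1.518855142909561]]
[[0.43916078771013856, 0.48651924702505545, 1.640375147381052, -9.685508553871506e-06, 1.0168385193565053, 0.49414335792879094], [591.1430302643276, 279.34696118638425, 142.86714928368465], [-3.1397123221464502, 0.0010223190603007026, 1.515819821672684]]
[[0.6138079154533763, 0.4473112455733767, 2.0308155163169457, 0.0005683825893986527, 0.6598905746476716, 0.6653378573562688], [412.1122794564243, 292.35618064858505, 38.04103633929331], [3.138996066888704, -0.002482460430145883, 1.5188211747771456]]
[[0.636098534110291, 0.12296441610308652, 1.8966899803692194, 9.860951715991754e-05, 1.123032045746867, 0.687713259696974], [392.6581239724449, 291.8794644998276, 247.9104703245579], [-3.1406910878323595, 0.0006256595218872008, 1.5191391415134392]]Traceback (most recent call last):
  File "<stdin>", line 4, in <module>
AttributeError: 'float' object has no attribute 'round'
```

Run:
```python
from ik import *
for l in open('log.txt'):
    q,p,e=json.loads(l)
    for c in (np.pi/2,-np.pi/2): print(round((Rof(q,c).inv()*Ro.from_euler('xyz',e)).magnitude(),3),end=' ')
print()
# planar fit
from scipy.optimize import least_squares
D=[json.loads(l) for l in open('log.txt')]
def res(x):
    o=[]
    for q,p,e in D:
        a,b=q[1],q[1]+q[2]
        o+= [x[0]+x[1]*np.sin(a)+x[2]*np.sin(b)+x[4]*np.cos(b)-np.hypot(p[0],p[1]), x[3]+x[1]*np.cos(a)+x[2]*np.cos(b)-x[4]*np.sin(b)-p[2]]
    return o
s=least_squares(res,[0,400,400,0,0]); print(s.x.round(1),np.abs(s.fun).max())
for phi,q1 in((14.2,-.68),(7,-.94)):
  for tilt in (0,.3,1.57):
    for pf in (1.8,2.1,2.4):
      M=Ro.from_euler('Y',-pf)*Ro.from_euler('Z',-q1)*Rhor(np.radians(phi),tilt)
      e=M.as_euler('ZYZ'); 
      out=[]
      for s in [(e[0],e[1],e[2])]:
        for c in (np.pi/2,-np.pi/2):
          out.append((round((s[0]+1.3)%(2*np.pi)-1.3,2),round(s[1],2),round((s[2]-c+np.pi)%(2*np.pi)-np.pi,2)))
      print(phi,tilt,pf,out)
```

```text
0.0 3.142 0.0 3.142 0.0 3.142 0.0 3.142 0.0 3.142 
[  0.7 566.7 492.  -51.2  55.4] 0.46126099480261473
14.2 0 1.8 [(np.float64(1.74), np.float64(0.95), np.float64(-0.28)), (np.float64(1.74), np.float64(0.95), np.float64(2.86))]
14.2 0 2.1 [(np.float64(1.93), np.float64(1.03), np.float64(-0.63)), (np.float64(1.93), np.float64(1.03), np.float64(2.51))]
14.2 0 2.4 [(np.float64(2.08), np.float64(1.15), np.float64(-0.94)), (np.float64(2.08), np.float64(1.15), np.float64(2.2))]
14.2 0.3 1.8 [(np.float64(1.37), np.float64(0.9), np.float64(-0.06)), (np.float64(1.37), np.float64(0.9), np.float64(3.08))]
14.2 0.3 2.1 [(np.float64(1.62), np.float64(0.87), np.float64(-0.44)), (np.float64(1.62), np.float64(0.87), np.float64(2.7))]
14.2 0.3 2.4 [(np.float64(1.85), np.float64(0.92), np.float64(-0.82)), (np.float64(1.85), np.float64(0.92), np.float64(2.32))]
14.2 1.57 1.8 [(np.float64(0.0), np.float64(1.34), np.float64(0.64)), (np.float64(0.0), np.float64(1.34), np.float64(-2.5))]
14.2 1.57 2.1 [(np.float64(0.0), np.float64(1.04), np.float64(0.64)), (np.float64(0.0), np.float64(1.04), np.float64(-2.
[... 531 characters left out ...]
64(1.02), np.float64(-0.09)), (np.float64(1.36), np.float64(1.02), np.float64(3.05))]
7 0.3 2.1 [(np.float64(1.55), np.float64(0.99), np.float64(-0.44)), (np.float64(1.55), np.float64(0.99), np.float64(2.7))]
7 0.3 2.4 [(np.float64(1.74), np.float64(1.01), np.float64(-0.8)), (np.float64(1.74), np.float64(1.01), np.float64(2.34))]
7 1.57 1.8 [(np.float64(0.0), np.float64(1.34), np.float64(0.51)), (np.float64(0.0), np.float64(1.34), np.float64(-2.63))]
7 1.57 2.1 [(np.float64(0.0), np.float64(1.04), np.float64(0.51)), (np.float64(0.0), np.float64(1.04), np.float64(-2.63))]
7 1.57 2.4 [(np.float64(0.0), np.float64(0.74), np.float64(0.51)), (np.float64(0.0), np.float64(0.74), np.float64(-2.63))]
```

Request:
jog_arm:
  moves:
    - {"grip":-1,"translation":[0,0,-0.007],"twist":[0,0,0.1155]}
    - {"grip":-1,"translation":[0,0,-0.007],"twist":[0,0,0.1155]}
    - {"grip":-1,"translation":[0,0,-0.007],"twist":[0,0,0.1155]}
    - {"grip":-1,"translation":[0,0,-0.007],"twist":[0,0,0.1155]}
    - {"grip":-1,"translation":[0,0,-0.007],"twist":[0,0,0.1155]}
    - {"grip":-1,"translation":[0,0,-0.007],"twist":[0,0,0.1155]}
    - {"grip":-1,"translation":[0,0,-0.007],"twist":[0,0,0.1155]}
    - {"grip":-1,"translation":[0,0,-0.007],"twist":[0,0,0.1155]}
    - {"grip":-1,"translation":[0,0,-0.007],"twist":[0,0,0.1155]}
    - {"grip":-1,"translation":[0,0,-0.007],"twist":[0,0,0.1155]}

```text
clock: 7.08
eef_pos: [393.0, 292.2, 316.1]
tcp_rot: [3.141, 0.001, 0.358]
contact_force: [0.8, -0.4, 0.5]
opening: 0.999
```

Request:
jog_arm:
  moves:
    - {"grip":-1,"translation":[0,0,0],"twist":[0,0,0.1155]}
    - {"grip":-1,"translation":[0,0.038,0],"twist":[0,0,0]}
    - {"grip":-1,"translation":[0,0.038,0],"twist":[0,0,0]}
    - {"grip":-1,"translation":[0,0.038,0],"twist":[0,0,0]}
    - {"grip":-1,"translation":[0,0.038,0],"twist":[0,0,0]}
    - {"grip":-1,"translation":[0,0.038,0],"twist":[0,0,0]}
    - {"grip":-1,"translation":[0,0.038,0],"twist":[0,0,0]}
    - {"grip":-1,"translation":[0,0.038,0],"twist":[0,0,0]}
    - {"grip":-1,"translation":[0,0.038,0],"twist":[0,0,0]}
    - {"grip":-1,"translation":[0,0.038,0],"twist":[0,0,0]}

```text
clock: 7.92
eef_pos: [477.2, -40.7, 315.9]
tcp_rot: [-3.141, 0.001, 0.249]
contact_force: [0.5, 1.0, -0.2]
opening: 0.996
```

Request:
jog_arm:
  moves:
    - {"grip":-1,"translation":[0,0.038,0],"twist":[0,0,0]}
    - {"grip":-1,"translation":[0,0.038,0],"twist":[0,0,0]}
    - {"grip":-1,"translation":[0,0.038,0],"twist":[0,0,0]}
    - {"grip":-1,"translation":[0,0.02,0],"twist":[0,0,0]}
    - {"grip":-1,"translation":[0,0,0],"twist":[0,0,0]}

```text
clock: 8.33
eef_pos: [510.9, -172.3, 315.4]
tcp_rot: [3.141, 0.001, 0.245]
contact_force: [-0.2, 0.7, 0.0]
opening: 0.999
```

Run:
```python
from ik import *
go([515,-168,320],Rhor(np.radians(14.2)).as_euler('xyz'))
```

```text
t 8.33 pos [ 510.9 -172.3  315.4] rpy [1.80e+02 1.00e-01 1.41e+01] q [-0.33  0.15  1.72 -0.    1.28  1.  ] F [-0.2  0.7  0. ] op 0.999
shift (now) [ 0.005  -0.0031 -0.0046] len 0.0075 rows> 1.0
twist [ 2.3000e-03  1.5719e+00 -1.5000e-03] rows> 14.0 shift after twist [ 0.0046 -0.0031  0.005 ]<sys>:0: UserWarning: Gimbal lock detected. Setting third angle to zero since it is not possible to uniquely determine all angles.
```

Request:
jog_arm:
  moves:
    - {"grip":-1,"translation":[0,0,0],"twist":[0,0.1,0]}
    - {"grip":-1,"translation":[0,0,0],"twist":[0,0.1,0]}
    - {"grip":-1,"translation":[0,0,0],"twist":[0,0.1,0]}
    - {"grip":-1,"translation":[0,0,0],"twist":[0,0.1,0]}
    - {"grip":-1,"translation":[0,0,0],"twist":[0,0.1,0]}

```text
clock: 8.75
eef_pos: [510.4, -168.0, 316.5]
tcp_rot: [3.141, -0.505, 0.249]
contact_force: [0.2, 0.4, 0.3]
opening: 0.998
```

```bash
cat >> ik.py <<'E'
from scipy.optimize import least_squares
def fk(x,q):
    a,b=q[1],q[1]+q[2]
    w=np.array([x[0]+x[1]*np.sin(a)+x[2]*np.sin(b)+x[4]*np.cos(b),0,x[3]+x[5]+x[1]*np.cos(a)+x[2]*np.cos(b)-x[4]*np.sin(b)])
    R=Rof(q,np.pi/2)
    return Ro.from_euler('Z',q[0]).apply(w)+R.apply([0,0,x[5]]),R
def fit():
    D=[json.loads(l) for l in open('log.txt')]
    return least_squares(lambda x:np.concatenate([fk(x,q)[0]-p for q,p,e in D]),[0,567,492,-51,55,300])
lo=np.array([-2.63,-.92,.06,-1.3,0,-3.02]);hi=np.array([2.63,2.1,2.66,4.44,2.69,3.02])
def ik(x,pos,R,q0):
    f=lambda q:np.concatenate([(fk(x,q)[0]-pos)/100,(fk(x,q)[1].inv()*R).as_rotvec()])
    s=least_squares(f,np.clip(q0,lo+.01,hi-.01),bounds=(lo,hi)); return s.x,np.abs(s.fun).max()
E
python3 - <<'E'
from ik import *
st(); s=fit(); print(s.x.round(1),np.abs(s.fun).max()); x=s.x; np.save('kin.npy',x)
q=r.sense()['qpos']
for nm,ax,phi in (('g',[523.7,-170.5],14.2),('y',[554.8,-393],7)):
  q=r.sense()['qpos']
  f=np.array([np.cos(np.radians(phi)),np.sin(np.radians(phi))])
  for tilt,z in ((1.2,315),(.9,315),(.6,315),(.3,315),(0,315),(0,250),(0,190),(0,140)):
    p=np.r_[np.array(ax)+10*f,z]
    q,e=ik(x,p,Rhor(np.radians(phi),tilt),q); print(nm,tilt,z,q.round(2),round(e,4))
E
```

```text
t 8.75 pos [ 510.4 -168.   316.5] rpy [179.9 -28.9  14.2] q [-0.54 -0.05  2.01  0.47  0.86  0.53] F [0.2 0.4 0.3] op 0.998
[-2.000e-01  5.698e+02  4.942e+02 -4.970e+01  5.920e+01  3.456e+02] 1.44578791534002
g 1.2 315 [-0.45  0.03  1.9   0.29  0.94  0.73] 0.0
g 0.9 315 [-0.6  -0.03  2.08  0.74  0.76  0.26] 0.0
g 0.6 315 [-0.75  0.    2.24  1.34  0.79 -0.4 ] 0.0
g 0.3 315 [-0.86  0.17  2.37  1.78  1.07 -0.95] 0.0
g 0 315 [-0.91  0.45  2.42  1.98  1.47 -1.33] 0.0
g 0 250 [-0.91  0.66  2.42  1.99  1.54 -1.51] 0.0
g 0 190 [-0.91  0.84  2.39  1.99  1.61 -1.65] 0.0
g 0 140 [-0.91  0.98  2.35  1.98  1.65 -1.74] 0.0
y 1.2 315 [-0.75  0.26  1.62  0.33  1.04  0.57] 0.0
y 0.9 315 [-0.87  0.22  1.79  0.75  0.87  0.16] 0.0
y 0.6 315 [-0.99  0.26  1.94  1.25  0.89 -0.37] 0.0
y 0.3 315 [-1.07  0.38  2.04  1.65  1.1  -0.8 ] 0.0
y 0 315 [-1.1   0.56  2.08  1.88  1.41 -1.1 ] 0.0
y 0 250 [-1.1   0.7   2.08  1.9   1.45 -1.23] 0.0
y 0 190 [-1.1   0.82  2.06  1.91  1.48 -1.33] 0.0
y 0 140 [-1.1   0.93  2.03  1.92  1.51 -1.4 ] 0.0
```

Request:
jog_arm:
  moves:
    - {"grip":-0.4,"translation":[0,0,0],"twist":[0,0.082,0]}
    - {"grip":-0.4,"translation":[0,0,0],"twist":[0,0.082,0]}
    - {"grip":-0.4,"translation":[0,0,0],"twist":[0,0.082,0]}
    - {"grip":-0.4,"translation":[0,0,0],"twist":[0,0.082,0]}
    - {"grip":-0.4,"translation":[0,0,0],"twist":[0,0.082,0]}
    - {"grip":-0.4,"translation":[0,0,0],"twist":[0,0.082,0]}
    - {"grip":-0.4,"translation":[0,0,0],"twist":[0,0.082,0]}
    - {"grip":-0.4,"translation":[0,0,0],"twist":[0,0.082,0]}
    - {"grip":-0.4,"translation":[0,0,0],"twist":[0,0.082,0]}
    - {"grip":-0.4,"translation":[0,0,0],"twist":[0,0.082,0]}

```text
clock: 9.58
eef_pos: [510.4, -168.3, 316.9]
tcp_rot: [3.138, -1.324, 0.251]
contact_force: [0.6, 0.4, 0.3]
opening: 0.701
```

Request:
jog_arm:
  moves:
    - {"grip":-0.4,"translation":[0,0,0],"twist":[0,0.082,0]}
    - {"grip":-0.4,"translation":[0,0,0],"twist":[0,0.082,0]}
    - {"grip":-0.4,"translation":[0,0,0],"twist":[0,0.082,0]}
    - {"grip":-0.4,"translation":[0,0,0],"twist":[0,0,0]}
    - {"grip":-0.4,"translation":[0,0,0],"twist":[0,0,0]}

```text
clock: 10.0
eef_pos: [510.8, -168.1, 314.2]
tcp_rot: [-2.537, -1.56, -0.355]
contact_force: [-0.1, -0.4, 0.1]
opening: 0.697
```

```bash
python3 - <<'E' 2>/dev/null
from ik import *
s=r.sense(); print(Ro.from_euler('xyz',s['tcp_rot']).as_matrix().round(3).tolist())
go([532.5,-168,140],Rhor(np.radians(14.2)).as_euler('xyz'))
c,p,d=grab('wrist','w3.png')
c,p,d=grab('top','t3.png'); W=cloud(c,d)
E
```

```text
[[0.01, 0.247, 0.969], [-0.004, -0.969, 0.247], [1.0, -0.006, -0.009]]
t 10.0 pos [ 510.8 -168.1  314.2] rpy [-145.4  -89.4  -20.3] q [-0.96  0.43  2.45  1.92  1.47 -1.32] F [-0.1 -0.4  0.1] op 0.697
shift (now) [-0.174   0.0064  0.0226] len 0.1755 rows> 5.0
twist [-0.0017  0.0089 -0.0061] rows> 1.0 shift after twist [-0.1742  0.0053  0.0211]
```

View pics/w3.png

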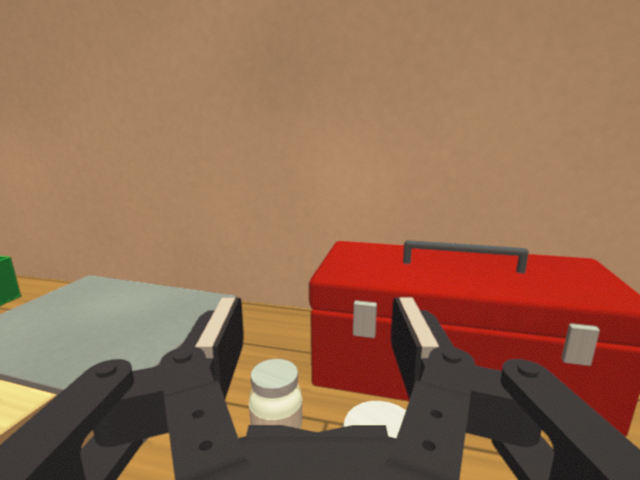

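View pics/t3.png

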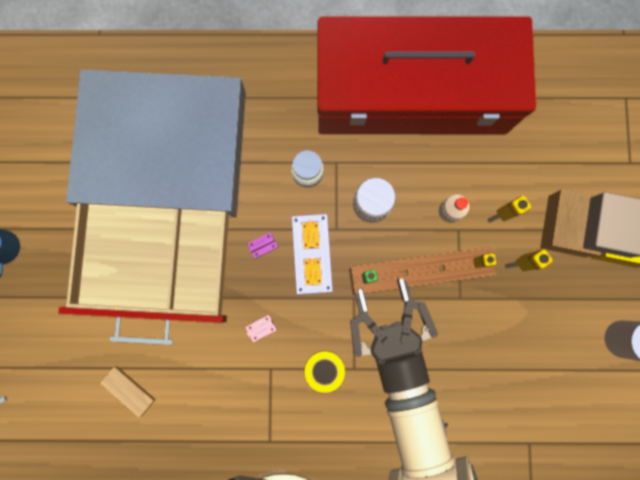

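The top view shows the open fingers ahead of the green handle (371,276), and the wrist view is level and clear. I'll shift, descend straight down around the handle, and grip.

Request:
jog_arm:
  moves:
    - {"grip":-0.4,"translation":[0,0.006,0.022],"twist":[0,0.009,0]}
    - {"grip":-0.4,"translation":[-0.03,0,0],"twist":[0,0,0]}
    - {"grip":-0.4,"translation":[-0.03,0,0],"twist":[0,0,0]}
    - {"grip":-0.4,"translation":[-0.03,0,0],"twist":[0,0,0]}
    - {"grip":-0.4,"translation":[-0.03,0,0],"twist":[0,0,0]}
    - {"grip":-0.4,"translation":[-0.03,0,0],"twist":[0,0,0]}
    - {"grip":-0.4,"translation":[-0.025,0,0],"twist":[0,0,0]}
    - {"grip":-0.4,"translation":[0,0,0],"twist":[0,0,0]}
    - {"grip":-0.4,"translation":[0,0,0],"twist":[0,0,0]}

```text
clock: 10.85
eef_pos: [534.8, -169.3, 142.1]
tcp_rot: [0.062, -1.567, -2.954]
contact_force: [0.1, 0.0, 0.5]
opening: 0.699
```

```bash
python3 - <<'E' 2>/dev/null
from ik import *
s=r.sense(); print(Ro.from_euler('xyz',s['tcp_rot']).as_matrix().round(3).tolist())
go([532.5,-168,140],Rhor(np.radians(14.2)).as_euler('xyz'))
c,p,d=grab('wrist','w4.png')
E
```

```text
[[-0.004, 0.247, 0.969], [-0.001, -0.969, 0.247], [1.0, 0.0, 0.004]]
t 10.85 pos [ 534.8 -169.3  142.1] rpy [   3.5  -89.8 -169.2] q [-0.9   0.96  2.35  1.98  1.64 -1.73] F [0.1 0.  0.5] op 0.699
shift (now) [-0.0021 -0.0018 -0.0019] len 0.0034 rows> 1.0
twist [-0.0017 -0.0042  0.0003] rows> 1.0 shift after twist [-0.0021 -0.0018 -0.0019]
```

View pics/w4.png

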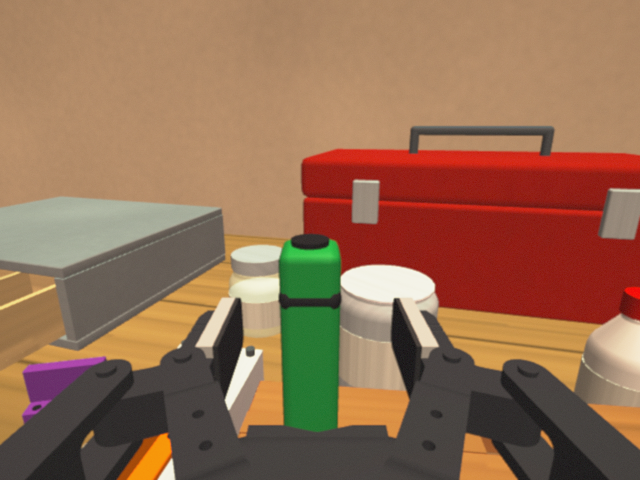

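The green handle at (310,330) stands between the fingers, within ~3 mm of centre and square to them. I'll close and lift.

Request:
jog_arm:
  moves:
    - {"grip":1,"translation":[0,-0.002,0],"twist":[0,0,0]}
    - {"grip":1,"translation":[0,0,0],"twist":[0,0,0]}
    - {"grip":1,"translation":[0,0,0],"twist":[0,0,0]}
    - {"grip":1,"translation":[0,0,0],"twist":[0,0,0]}
    - {"grip":1,"translation":[0,0,0],"twist":[0,0,0]}
  squeeze: 80

```text
clock: 11.32
eef_pos: [533.9, -167.4, 143.0]
tcp_rot: [0.195, -1.564, -3.088]
contact_force: [-1.1, -0.9, 7.3]
opening: 0.239
```

Request:
jog_arm:
  moves:
    - {"grip":1,"translation":[0.01,0,0],"twist":[0,0,0]}
    - {"grip":1,"translation":[0.02,0,0],"twist":[0,0,0]}
    - {"grip":1,"translation":[0.025,0,0],"twist":[0,0,0]}
    - {"grip":1,"translation":[0.025,0,0],"twist":[0,0,0]}
    - {"grip":1,"translation":[0.025,0,0],"twist":[0,0,0]}
    - {"grip":1,"translation":[0.025,0,0],"twist":[0,0,0]}
    - {"grip":1,"translation":[0.025,0,0],"twist":[0,0,0]}
    - {"grip":1,"translation":[0.025,0,0],"twist":[0,0,0]}

```text
clock: 11.98
eef_pos: [532.8, -167.2, 322.2]
tcp_rot: [-0.104, -1.567, -2.79]
contact_force: [0.1, -0.7, -0.4]
opening: 0.234
```

```bash
python3 - <<'E' 2>/dev/null
from ik import *
st()
c,p,d=grab('side','s5.png')
cv2.imwrite('pics/s5c.png',cv2.resize(cv2.imread('pics/s5.png')[150:420,180:500],None,fx=2.2,fy=2.2))
c,p,d=grab('top'); W=cloud(c,d)
u=np.array([np.cos(np.radians(-2.9)),np.sin(np.radians(-2.9))]); v=np.array([-u[1],u[0]])
m=box(W,440,690,100,450,17,27); P=W[m]; a=P[:,:2]@u;b=P[:,:2]@v
print('floor z',np.median(P[:,2]))
h,e=np.histogram(b[(a>480)&(a<580)],bins=np.arange(100,480,4)); print([(int(x),int(n)) for x,n in zip(e,h)])
h,e=np.histogram(a[(b>320)&(b<400)],bins=np.arange(420,680,4)); print([(int(x),int(n)) for x,n in zip(e,h)])
E
```

```text
t 11.98 pos [ 532.8 -167.2  322.2] rpy [  -5.9  -89.8 -159.9] q [-0.9   0.43  2.42  1.98  1.46 -1.3 ] F [ 0.1 -0.7 -0.4] op 0.234
floor z 21.680389536700456
[(100, 0), (104, 0), (108, 0), (112, 0), (116, 0), (120, 0), (124, 0), (128, 0), (132, 0), (136, 0), (140, 0), (144, 0), (148, 0), (152, 28), (156, 3), (160, 0), (164, 0), (168, 61), (172, 87), (176, 85), (180, 75), (184, 89), (188, 80), (192, 84), (196, 87), (200, 75), (204, 83), (208, 87), (212, 84), (216, 84), (220, 85), (224, 82), (228, 82), (232, 80), (236, 93), (240, 76), (244, 84), (248, 82), (252, 85), (256, 51), (260, 0), (264, 0), (268, 4), (272, 82), (276, 83), (280, 84), (284, 88), (288, 77), (292, 90), (296, 72), (300, 90), (304, 82), (308, 86), (312, 85), (316, 77), (320, 86), (324, 81), (328, 91), (332, 85), (336, 87), (340, 78), (344, 85), (348, 85), (352, 85), (356, 74), (360, 84), (364, 87), (368, 80), (372, 89), (376, 82), (380, 82), (384, 75), (388, 83), (392, 88), (396, 76), (400, 88), (404, 83), (408, 84), (412, 86), (416, 84), (420, 81), (424, 80), (428, 89), (432, 79), (436, 87), (440, 78), (444, 88), (448, 87), (452, 86), (456, 87), (460, 19), (464, 0), (468, 0), (472, 0)]
[(420, 0), (424, 0), (428, 0), (432, 0), (436, 0), (440, 0), (444, 32), (448, 72), (452, 69), (456, 67), (460, 66), (464, 68), (468, 66), (472, 71), (476, 73), (480, 69), (484, 71), (488, 65), (492, 68), (496, 65), (500, 70), (504, 62), (508, 69), (512, 69), (516, 66), (520, 67), (524, 64), (528, 64), (532, 67), (536, 67), (540, 68), (544, 62), (548, 67), (552, 65), (556, 66), (560, 66), (564, 66), (568, 66), (572, 65), (576, 69), (580, 65), (584, 66), (588, 66), (592, 69), (596, 66), (600, 70), (604, 66), (608, 66), (612, 68), (616, 64), (620, 67), (624, 67), (628, 64), (632, 67), (636, 63), (640, 61), (644, 62), (648, 65), (652, 64), (656, 64), (660, 18), (664, 0), (668, 0), (672, 0)]
```

View pics/s5c.png

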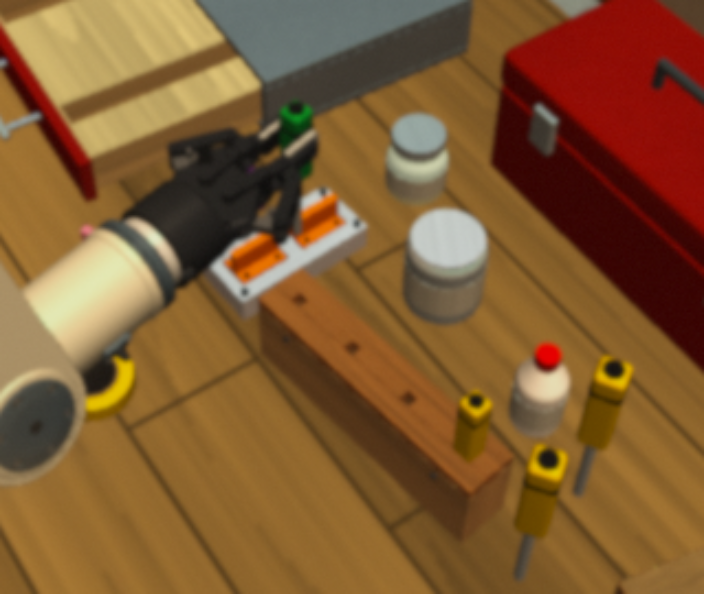

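Green is out of the stand and vertical in the jaws (crop, (295,140)). Drawer measurements from the top view: floor z≈21.7, wide bay 265..461 across (196 wide, as given), divider 259..265. I'll tilt the tool down so the driver lies level.

Request:
jog_arm:
  moves:
    - {"grip":1,"translation":[0,0,0],"twist":[0,-0.085,0]}
    - {"grip":1,"translation":[0,0,0],"twist":[0,-0.085,0]}
    - {"grip":1,"translation":[0,0,0],"twist":[0,-0.085,0]}
    - {"grip":1,"translation":[0,0,0],"twist":[0,-0.085,0]}
    - {"grip":1,"translation":[0,0,0],"twist":[0,-0.085,0]}
    - {"grip":1,"translation":[0,0,0],"twist":[0,-0.085,0]}
    - {"grip":1,"translation":[0,0,0],"twist":[0,-0.085,0]}
    - {"grip":1,"translation":[0,0,0],"twist":[0,-0.085,0]}
    - {"grip":1,"translation":[0,0,0],"twist":[0,-0.085,0]}
    - {"grip":1,"translation":[0,0,0],"twist":[0,-0.085,0]}

```text
clock: 12.92
eef_pos: [532.4, -167.7, 320.6]
tcp_rot: [3.141, -0.723, 0.248]
contact_force: [-0.1, 0.9, -2.0]
opening: 0.239
```

Request:
jog_arm:
  moves:
    - {"grip":1,"translation":[0,0,0],"twist":[0,-0.09,0]}
    - {"grip":1,"translation":[0,0,0],"twist":[0,-0.09,0]}
    - {"grip":1,"translation":[0,0,0],"twist":[0,-0.09,0]}
    - {"grip":1,"translation":[0,0,0],"twist":[0,-0.09,0]}
    - {"grip":1,"translation":[0,0,0],"twist":[0,-0.09,0]}
    - {"grip":1,"translation":[0,0,0],"twist":[0,-0.09,0]}
    - {"grip":1,"translation":[0,0,0],"twist":[0,-0.09,0]}
    - {"grip":1,"translation":[0,0,0],"twist":[0,-0.09,0]}
    - {"grip":1,"translation":[0,0,0],"twist":[0,0,0]}

```text
clock: 13.67
eef_pos: [534.4, -166.7, 319.5]
tcp_rot: [-3.14, -0.002, 0.251]
contact_force: [0.0, 0.6, -1.0]
opening: 0.239
```

```bash
python3 - <<'E' 2>/dev/null
from ik import *
go([610,381.6,150],[np.pi,0,np.radians(-2.9)])
E
```

```text
t 13.67 pos [ 534.4 -166.7  319.5] rpy [-1.799e+02 -1.000e-01  1.440e+01] q [-0.31  0.18  1.67  0.    1.29  1.01] F [ 0.   0.6 -1. ] op 0.239
shift (now) [ 0.2091 -0.5121  0.1706] len 0.5788 rows> 15.0
twist [-0.0018 -0.0015  0.3017] rows> 3.0 shift after twist [ 0.0477 -0.5514  0.1695]
```

Request:
jog_arm:
  moves:
    - {"grip":1,"translation":[0,0,0],"twist":[0,0,0.1]}
    - {"grip":1,"translation":[0,0,0],"twist":[0,0,0.1]}
    - {"grip":1,"translation":[0,0,0],"twist":[0,0,0.1]}
    - {"grip":1,"translation":[0.003,-0.037,0.01],"twist":[0,0,0]}
    - {"grip":1,"translation":[0.003,-0.037,0.01],"twist":[0,0,0]}
    - {"grip":1,"translation":[0.003,-0.037,0.01],"twist":[0,0,0]}
    - {"grip":1,"translation":[0.003,-0.037,0.01],"twist":[0,0,0]}
    - {"grip":1,"translation":[0.003,-0.037,0.01],"twist":[0,0,0]}
    - {"grip":1,"translation":[0.003,-0.037,0.01],"twist":[0,0,0]}
    - {"grip":1,"translation":[0.003,-0.037,0.01],"twist":[0,0,0]}

```text
clock: 14.5
eef_pos: [566.9, 91.8, 250.5]
tcp_rot: [-3.138, -0.007, -0.051]
contact_force: [0.8, -0.8, -1.1]
opening: 0.239
```

Request:
jog_arm:
  moves:
    - {"grip":1,"translation":[0.003,-0.037,0.01],"twist":[0,0,0]}
    - {"grip":1,"translation":[0.003,-0.037,0.01],"twist":[0,0,0]}
    - {"grip":1,"translation":[0.003,-0.037,0.01],"twist":[0,0,0]}
    - {"grip":1,"translation":[0.003,-0.037,0.01],"twist":[0,0,0]}
    - {"grip":1,"translation":[0.003,-0.037,0.01],"twist":[0,0,0]}
    - {"grip":1,"translation":[0.003,-0.037,0.01],"twist":[0,0,0]}
    - {"grip":1,"translation":[0.003,-0.037,0.01],"twist":[0,0,0]}
    - {"grip":1,"translation":[0,-0.02,0],"twist":[0,0,0]}
    - {"grip":1,"translation":[0,0,0],"twist":[0,0,0]}
    - {"grip":1,"translation":[0,0,0],"twist":[0,0,0]}

```text
clock: 15.33
eef_pos: [602.7, 368.3, 181.3]
tcp_rot: [-3.139, -0.006, -0.049]
contact_force: [-0.0, -0.7, -0.0]
opening: 0.232
```

```bash
python3 - <<'E' 2>/dev/null
from ik import *
go([610,381.6,29],[np.pi,0,np.radians(-2.9)])
c,p,d=grab('wrist','w6.png')
c,p,d=grab('top','t6.png'); W=cloud(c,d)
g=hsvm(p,(50,120,40),(80,255,255)); print(rect(W[g&box(W,480,680,300,460,120,260)]))
cv2.imwrite('pics/t6c.png',cv2.resize(cv2.imread('pics/t6.png')[60:360,20:340],None,fx=2,fy=2))
E
```

```text
t 15.33 pos [602.7 368.3 181.3] rpy [-179.9   -0.3   -2.8] q [ 0.55  0.52  1.49 -0.    1.12  2.17] F [-0.  -0.7 -0. ] op 0.232
shift (now) [ 0.0057 -0.0133  0.1524] len 0.153 rows> 4.0
twist [-0.0026 -0.0057  0.0014] rows> 1.0 shift after twist [ 0.0066 -0.0137  0.1523]
(array([595.5, 358.9,  79.2,  32.3]), -3.57)
```

View pics/t6c.png

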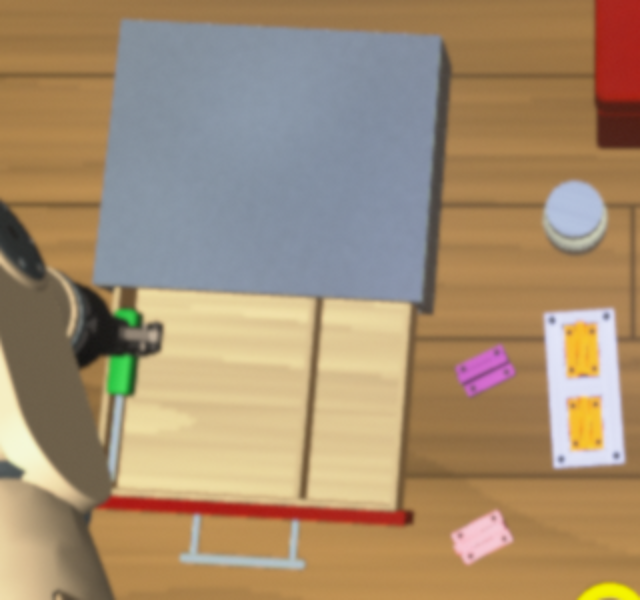

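View pics/w6.png

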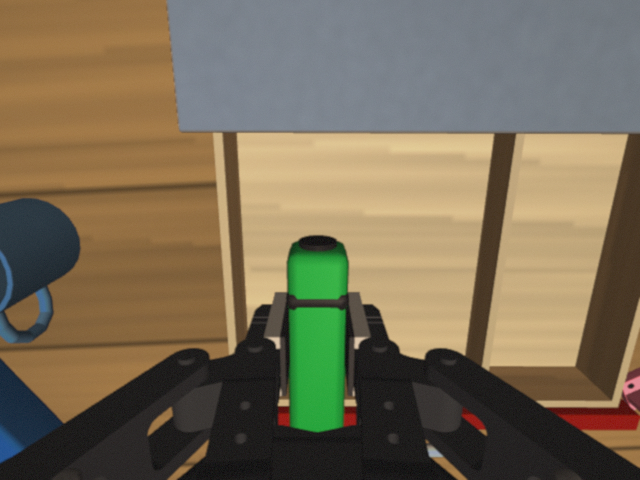

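Green is held level over the wide bay, tip towards the drawer front and clear of the side wall (wrist view, handle at (318,330)). I'll lower and release.

Request:
jog_arm:
  moves:
    - {"grip":1,"translation":[0.006,-0.003,0.03],"twist":[0,0,0]}
    - {"grip":1,"translation":[0,0,0.03],"twist":[0,0,0]}
    - {"grip":1,"translation":[0,0,0.03],"twist":[0,0,0]}
    - {"grip":1,"translation":[0,0,0.03],"twist":[0,0,0]}
    - {"grip":1,"translation":[0,0,0.02],"twist":[0,0,0]}
    - {"grip":1,"translation":[0,0,0.01],"twist":[0,0,0]}
    - {"grip":1,"translation":[0,0,0],"twist":[0,0,0]}
    - {"grip":1,"translation":[0,0,0],"twist":[0,0,0]}

```text
clock: 16.1
eef_pos: [611.4, 370.3, 33.5]
tcp_rot: [-3.139, -0.008, -0.052]
contact_force: [-0.7, -0.4, 0.1]
opening: 0.243
```

```bash
python3 - <<'E' 2>/dev/null
from ik import *
go([610,381.6,28],[np.pi,0,np.radians(-2.9)])
E
```

```text
t 16.1 pos [611.4 370.3  33.5] rpy [-179.8   -0.4   -3. ] q [ 0.54  0.69  1.55 -0.    0.89  2.17] F [-0.7 -0.4  0.1] op 0.243
shift (now) [-0.0021 -0.0111  0.0056] len 0.0126 rows> 1.0
twist [-0.0029 -0.0076 -0.0017] rows> 1.0 shift after twist [-0.002  -0.0112  0.0055]
```

Request:
jog_arm:
  moves:
    - {"grip":1,"translation":[0,0,0.006],"twist":[0,0,0]}
    - {"grip":1,"translation":[0,0,0],"twist":[0,0,0]}
    - {"grip":0.0,"translation":[0,0,0],"twist":[0,0,0]}
    - {"grip":0.0,"translation":[0,0,0],"twist":[0,0,0]}
    - {"grip":0.0,"translation":[0,0,0],"twist":[0,0,0]}
    - {"grip":0.0,"translation":[0,0,-0.03],"twist":[0,0,0]}
    - {"grip":0.0,"translation":[0,0,-0.04],"twist":[0,0,0]}
    - {"grip":0.0,"translation":[0,0,-0.04],"twist":[0,0,0]}
    - {"grip":0.0,"translation":[0,0,-0.04],"twist":[0,0,0]}
    - {"grip":0.0,"translation":[0,0,-0.04],"twist":[0,0,0]}

```text
clock: 16.93
eef_pos: [609.4, 370.6, 219.2]
tcp_rot: [-3.139, -0.008, -0.051]
contact_force: [-0.1, 0.0, -0.4]
opening: 0.501
```

```bash
python3 - <<'E' 2>/dev/null
from ik import *
st()
c,p,d=grab('wrist','w7.png'); W=cloud(c,d); g=hsvm(p,(50,120,40),(80,255,255)); P=W[g&box(W,480,680,300,460,0,100)];print(rect(P),np.percentile(P[:,2],[5,50,95]))
# yellow pre-pose
y=[554.8,-393]; f=np.array([np.cos(np.radians(7)),np.sin(np.radians(7))]); t=np.array(y)+9.6*f; print(t)
go([t[0],t[1],320],[np.pi,0,np.radians(7)])
E
```

```text
t 16.93 pos [609.4 370.6 219.2] rpy [-179.8   -0.4   -2.9] q [ 0.55  0.5   1.44 -0.    1.2   2.17] F [-0.1  0.  -0.4] op 0.501
(array([603.8, 372.1,  78.3,  20.3]), -3.53) [42.49564461 44.22343249 45.48497385]
[ 564.32844306 -391.8300543 ]
t 16.98 pos [612.8 372.7 228.9] rpy [-179.5   -1.    -2.9] q [ 0.55  0.49  1.43 -0.    1.2   2.17] F [2.7 1.9 7.5] op 0.503
shift (now) [-0.0076  0.7651 -0.0985] len 0.7715 rows> 20.0
twist [-0.0079 -0.0183 -0.1734] rows> 2.0 shift after twist [-0.1413  0.7529 -0.0911]
```

View pics/w7.png

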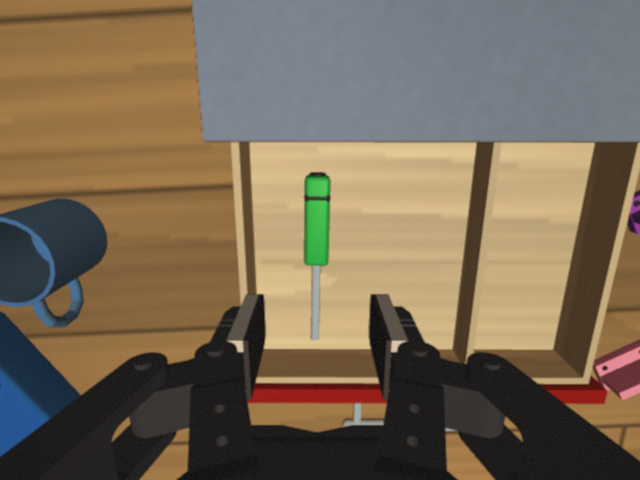

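Green lies flat in the wide bay: its top is at 44 mm, which is 22+22. Now yellow.

Request:
jog_arm:
  moves:
    - {"grip":-0.4,"translation":[0,0,-0.03],"twist":[0,0,-0.087]}
    - {"grip":-0.4,"translation":[0,0,-0.03],"twist":[0,0,-0.086]}
    - {"grip":-0.4,"translation":[-0.007,0.038,0],"twist":[0,0,0]}
    - {"grip":-0.4,"translation":[-0.007,0.038,0],"twist":[0,0,0]}
    - {"grip":-0.4,"translation":[-0.007,0.038,0],"twist":[0,0,0]}
    - {"grip":-0.4,"translation":[-0.007,0.038,0],"twist":[0,0,0]}
    - {"grip":-0.4,"translation":[-0.007,0.038,0],"twist":[0,0,0]}
    - {"grip":-0.4,"translation":[-0.007,0.038,0],"twist":[0,0,0]}
    - {"grip":-0.4,"translation":[-0.007,0.038,0],"twist":[0,0,0]}
    - {"grip":-0.4,"translation":[-0.007,0.038,0],"twist":[0,0,0]}

```text
clock: 17.82
eef_pos: [590.1, 60.3, 276.4]
tcp_rot: [-3.14, -0.009, 0.122]
contact_force: [1.5, 0.0, -0.2]
opening: 0.698
```

Request:
jog_arm:
  moves:
    - {"grip":-0.4,"translation":[-0.007,0.038,0],"twist":[0,0,0]}
    - {"grip":-0.4,"translation":[-0.007,0.038,0],"twist":[0,0,0]}
    - {"grip":-0.4,"translation":[-0.007,0.038,0],"twist":[0,0,0]}
    - {"grip":-0.4,"translation":[-0.007,0.038,0],"twist":[0,0,0]}
    - {"grip":-0.4,"translation":[-0.007,0.038,0],"twist":[0,0,0]}
    - {"grip":-0.4,"translation":[-0.007,0.038,0],"twist":[0,0,0]}
    - {"grip":-0.4,"translation":[-0.007,0.038,0],"twist":[0,0,0]}
    - {"grip":-0.4,"translation":[-0.007,0.038,0],"twist":[0,0,0]}
    - {"grip":-0.4,"translation":[-0.007,0.038,0],"twist":[0,0,0]}
    - {"grip":-0.4,"translation":[-0.007,0.038,0],"twist":[0,0,0]}

```text
clock: 18.65
eef_pos: [566.7, -325.6, 275.3]
tcp_rot: [-3.141, -0.008, 0.122]
contact_force: [-0.0, 0.1, -0.5]
opening: 0.697
```

```bash
python3 - <<'E' 2>/dev/null
from ik import *
go([564.3,-391.8,320],[np.pi,0,np.radians(7)])
c,p,d=grab('wrist','w8.png')
E
```

```text
t 18.65 pos [ 566.7 -325.6  275.3] rpy [-179.9   -0.5    7. ] q [-0.53  0.36  1.53  0.01  1.25  0.92] F [-0.   0.1 -0.5] op 0.697
shift (now) [-0.01    0.0654 -0.0449] len 0.0799 rows> 2.0
twist [-0.0009 -0.0084 -0.0004] rows> 1.0 shift after twist [-0.0104  0.0654 -0.0447]
```

View pics/w8.png

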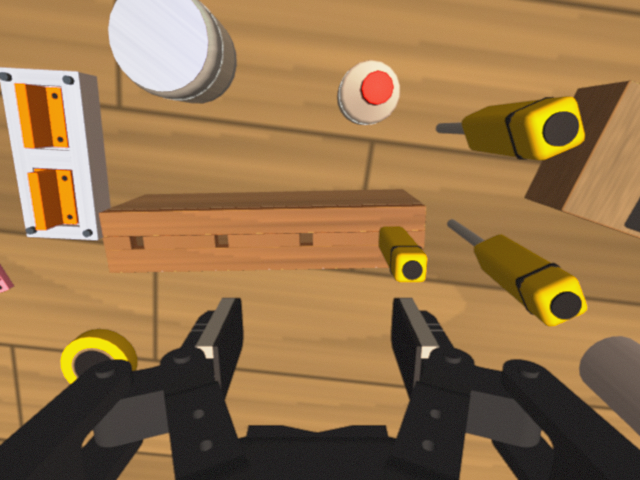

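The three yellow drivers here are (410,265) in the stand, and (550,128) and (560,300) loose. The stand one fits: its top is 22.5 mm wide at z≈175, and the loose ones are bigger at z≈208 (confirmed in crop c1). The brackets are still in the mould.

Request:
jog_arm:
  moves:
    - {"grip":-0.4,"translation":[-0.003,0.022,-0.015],"twist":[0,0,0]}
    - {"grip":-0.4,"translation":[-0.003,0.022,-0.015],"twist":[0,0,0]}
    - {"grip":-0.4,"translation":[-0.003,0.021,-0.015],"twist":[0,0,0]}
    - {"grip":-0.4,"translation":[0,0,0],"twist":[0,0.1,0]}
    - {"grip":-0.4,"translation":[0,0,0],"twist":[0,0.1,0]}
    - {"grip":-0.4,"translation":[0,0,0],"twist":[0,0.1,0]}
    - {"grip":-0.4,"translation":[0,0,0],"twist":[0,0.09,0]}
    - {"grip":-0.4,"translation":[0,0,0],"twist":[0,0.09,0]}
    - {"grip":-0.4,"translation":[0,0,0],"twist":[0,0.09,0]}
    - {"grip":-0.4,"translation":[0,0,0],"twist":[0,0.09,0]}

```text
clock: 19.53
eef_pos: [565.6, -389.7, 321.0]
tcp_rot: [3.14, -0.672, 0.121]
contact_force: [0.1, 0.1, -1.0]
opening: 0.699
```

Request:
jog_arm:
  moves:
    - {"grip":-0.4,"translation":[0,0,0],"twist":[0,0.09,0]}
    - {"grip":-0.4,"translation":[0,0,0],"twist":[0,0.09,0]}
    - {"grip":-0.4,"translation":[0,0,0],"twist":[0,0.09,0]}
    - {"grip":-0.4,"translation":[0,0,0],"twist":[0,0.09,0]}
    - {"grip":-0.4,"translation":[0,0,0],"twist":[0,0.09,0]}
    - {"grip":-0.4,"translation":[0,0,0],"twist":[0,0.09,0]}
    - {"grip":-0.4,"translation":[0,0,0],"twist":[0,0.09,0]}
    - {"grip":-0.4,"translation":[0,0,0],"twist":[0,0.09,0]}
    - {"grip":-0.4,"translation":[0,0,0],"twist":[0,0.09,0]}
    - {"grip":-0.4,"translation":[0,0,0],"twist":[0,0.08,0]}

```text
clock: 20.37
eef_pos: [565.3, -389.8, 320.0]
tcp_rot: [-3.07, -1.562, 0.048]
contact_force: [1.0, 0.8, -0.1]
opening: 0.697
```

Request:
jog_arm:
  moves:
    - {"grip":-0.4,"translation":[0,0,0],"twist":[0,0,0]}
    - {"grip":-0.4,"translation":[0,0,0],"twist":[0,0,0]}

```text
clock: 20.53
eef_pos: [565.8, -389.2, 318.2]
tcp_rot: [-2.876, -1.554, -0.144]
contact_force: [-0.2, -0.1, 0.3]
opening: 0.701
```

```bash
python3 - <<'E' 2>/dev/null
from ik import *
s=r.sense(); print(Ro.from_euler('xyz',s['tcp_rot']).as_matrix().round(3).tolist())
go([564.3,-391.8,141],Rhor(np.radians(7)).as_euler('xyz'))
E
```

```text
[[0.017, 0.122, 0.992], [-0.002, -0.993, 0.122], [1.0, -0.004, -0.016]]
t 20.53 pos [ 565.8 -389.2  318.2] rpy [-164.8  -89.    -8.2] q [-1.09  0.54  2.08  1.88  1.38 -1.07] F [-0.2 -0.1  0.3] op 0.701
shift (now) [-0.1772  0.0032  0.0011] len 0.1772 rows> 5.0
twist [ 0.0001  0.0164 -0.0045] rows> 1.0 shift after twist [-0.1772  0.0024 -0.0018]
```

Request:
jog_arm:
  moves:
    - {"grip":-0.4,"translation":[0,0.003,0],"twist":[0,0.016,0]}
    - {"grip":-0.4,"translation":[-0.03,0,0],"twist":[0,0,0]}
    - {"grip":-0.4,"translation":[-0.03,0,0],"twist":[0,0,0]}
    - {"grip":-0.4,"translation":[-0.03,0,0],"twist":[0,0,0]}
    - {"grip":-0.4,"translation":[-0.03,0,0],"twist":[0,0,0]}
    - {"grip":-0.4,"translation":[-0.03,0,0],"twist":[0,0,0]}
    - {"grip":-0.4,"translation":[-0.028,0,0],"twist":[0,0,0]}
    - {"grip":-0.4,"translation":[0,0,0],"twist":[0,0,0]}
    - {"grip":-0.4,"translation":[0,0,0],"twist":[0,0,0]}

```text
clock: 21.28
eef_pos: [566.9, -392.2, 142.1]
tcp_rot: [-0.635, -1.567, -2.384]
contact_force: [-0.8, -0.5, 0.3]
opening: 0.698
```

```bash
python3 - <<'E' 2>/dev/null
from ik import *
go([564.3,-391.8,141],Rhor(np.radians(7)).as_euler('xyz'))
c,p,d=grab('wrist','w9.png')
E
```

```text
t 21.28 pos [ 566.9 -392.2  142.1] rpy [ -36.4  -89.8 -136.6] q [-1.09  0.92  2.03  1.92  1.51 -1.39] F [-0.8 -0.5  0.3] op 0.698
shift (now) [-0.0011 -0.0008 -0.0026] len 0.0029 rows> 1.0
twist [-0.0002 -0.0027 -0.002 ] rows> 1.0 shift after twist [-0.0011 -0.0008 -0.0026]
```

View pics/w9.png

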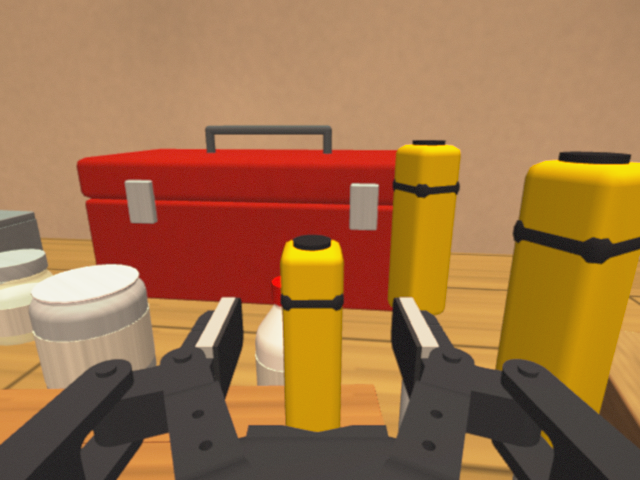

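The yellow handle (312,330) is between the fingers, and the look-alike (590,290) is clear of them. Grip and lift.

Request:
jog_arm:
  moves:
    - {"grip":1,"translation":[0,-0.002,-0.002],"twist":[0,0,0]}
    - {"grip":1,"translation":[0,0,0],"twist":[0,0,0]}
    - {"grip":1,"translation":[0,0,0],"twist":[0,0,0]}
    - {"grip":1,"translation":[0,0,0],"twist":[0,0,0]}
    - {"grip":1,"translation":[0,0,0],"twist":[0,0,0]}
  squeeze: 80

```text
clock: 21.75
eef_pos: [564.4, -390.8, 143.8]
tcp_rot: [0.067, -1.565, -3.087]
contact_force: [-2.6, -0.0, 6.8]
opening: 0.238
```

Request:
jog_arm:
  moves:
    - {"grip":1,"translation":[0.01,0,0],"twist":[0,0,0]}
    - {"grip":1,"translation":[0.02,0,0],"twist":[0,0,0]}
    - {"grip":1,"translation":[0.025,0,0],"twist":[0,0,0]}
    - {"grip":1,"translation":[0.025,0,0],"twist":[0,0,0]}
    - {"grip":1,"translation":[0.025,0,0],"twist":[0,0,0]}
    - {"grip":1,"translation":[0.025,0,0],"twist":[0,0,0]}
    - {"grip":1,"translation":[0.025,0,0],"twist":[0,0,0]}
    - {"grip":1,"translation":[0.025,0,0],"twist":[0,0,0]}
    - {"grip":1,"translation":[0,0,0],"twist":[0,0,0]}

```text
clock: 22.5
eef_pos: [564.0, -391.0, 327.4]
tcp_rot: [0.576, -1.563, 2.687]
contact_force: [-0.1, -0.1, -0.4]
opening: 0.236
```

Request:
jog_arm:
  moves:
    - {"grip":1,"translation":[0,0,0],"twist":[0,-0.09,0]}
    - {"grip":1,"translation":[0,0,0],"twist":[0,-0.09,0]}
    - {"grip":1,"translation":[0,0,0],"twist":[0,-0.09,0]}
    - {"grip":1,"translation":[0,0,0],"twist":[0,-0.09,0]}
    - {"grip":1,"translation":[0,0,0],"twist":[0,-0.09,0]}
    - {"grip":1,"translation":[0,0,0],"twist":[0,-0.09,0]}
    - {"grip":1,"translation":[0,0,0],"twist":[0,-0.09,0]}
    - {"grip":1,"translation":[0,0,0],"twist":[0,-0.09,0]}
    - {"grip":1,"translation":[0,0,0],"twist":[0,-0.09,0]}
    - {"grip":1,"translation":[0,0,0],"twist":[0,-0.09,0]}

```text
clock: 23.33
eef_pos: [563.1, -390.9, 322.2]
tcp_rot: [3.141, -0.669, 0.12]
contact_force: [0.6, 0.5, -1.6]
opening: 0.234
```

Request:
jog_arm:
  moves:
    - {"grip":1,"translation":[0,0,0],"twist":[0,-0.09,0]}
    - {"grip":1,"translation":[0,0,0],"twist":[0,-0.09,0]}
    - {"grip":1,"translation":[0,0,0],"twist":[0,-0.09,0]}
    - {"grip":1,"translation":[0,0,0],"twist":[0,-0.1,0]}
    - {"grip":1,"translation":[0,0,0],"twist":[0,-0.1,0]}
    - {"grip":1,"translation":[0,0,0],"twist":[0,-0.1,0]}
    - {"grip":1,"translation":[0,0,0],"twist":[0,-0.1,0]}
    - {"grip":1,"translation":[0,0,0],"twist":[0,0,0]}
    - {"grip":1,"translation":[0,0,0],"twist":[0,0,0]}

```text
clock: 24.08
eef_pos: [564.7, -389.7, 320.5]
tcp_rot: [-3.139, -0.004, 0.124]
contact_force: [0.4, 0.3, -1.3]
opening: 0.239
```

```bash
python3 - <<'E' 2>/dev/null
from ik import *
u=np.array([np.cos(np.radians(-2.9)),np.sin(np.radians(-2.9))]); v=np.array([-u[1],u[0]])
t=u*590+v*318; print(t)
go([t[0],t[1],150],[np.pi,0,np.radians(-2.9)])
c,p,d=grab('wrist','w10.png')
E
```

```text
[605.33297568 287.74292094]
t 24.08 pos [ 564.7 -389.7  320.5] rpy [-179.8   -0.2    7.1] q [-0.61  0.39  1.39  0.    1.37  0.84] F [ 0.4  0.3 -1.3] op 0.239
shift (now) [ 0.1233 -0.6668  0.1728] len 0.6998 rows> 18.0
twist [-0.003  -0.004   0.1745] rows> 2.0 shift after twist [ 0.0063 -0.6786  0.1705]
```

View pics/w10.png

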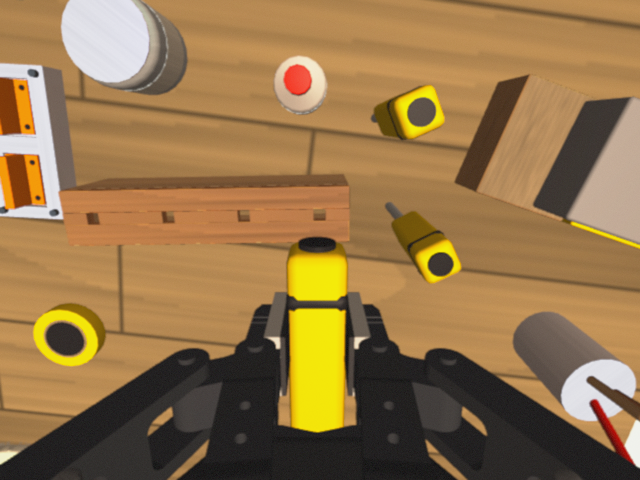

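All stand holes are now empty and yellow is held level. On to the drawer.

Request:
jog_arm:
  moves:
    - {"grip":1,"translation":[0,0,0],"twist":[0,0,0.087]}
    - {"grip":1,"translation":[0,0,0],"twist":[0,0,0.087]}
    - {"grip":1,"translation":[0,-0.037,0.003],"twist":[0,0,0]}
    - {"grip":1,"translation":[0,-0.037,0.003],"twist":[0,0,0]}
    - {"grip":1,"translation":[0,-0.037,0.003],"twist":[0,0,0]}
    - {"grip":1,"translation":[0,-0.037,0.003],"twist":[0,0,0]}
    - {"grip":1,"translation":[0,-0.037,0.003],"twist":[0,0,0]}
    - {"grip":1,"translation":[0,-0.037,0.003],"twist":[0,0,0]}
    - {"grip":1,"translation":[0,-0.037,0.003],"twist":[0,0,0]}
    - {"grip":1,"translation":[0,-0.037,0.003],"twist":[0,0,0]}

```text
clock: 24.97
eef_pos: [578.1, -94.0, 298.4]
tcp_rot: [-3.138, -0.005, -0.054]
contact_force: [1.0, 0.5, -0.6]
opening: 0.237
```

Request:
jog_arm:
  moves:
    - {"grip":1,"translation":[0,-0.037,0.012],"twist":[0,0,0]}
    - {"grip":1,"translation":[0,-0.037,0.012],"twist":[0,0,0]}
    - {"grip":1,"translation":[0,-0.037,0.012],"twist":[0,0,0]}
    - {"grip":1,"translation":[0,-0.037,0.012],"twist":[0,0,0]}
    - {"grip":1,"translation":[0,-0.037,0.012],"twist":[0,0,0]}
    - {"grip":1,"translation":[0,-0.037,0.012],"twist":[0,0,0]}
    - {"grip":1,"translation":[0,-0.037,0.012],"twist":[0,0,0]}
    - {"grip":1,"translation":[0,-0.037,0.012],"twist":[0,0,0]}
    - {"grip":1,"translation":[0,-0.037,0.012],"twist":[0,0,0]}
    - {"grip":1,"translation":[0,-0.037,0.012],"twist":[0,0,0]}

```text
clock: 25.8
eef_pos: [598.6, 275.2, 178.9]
tcp_rot: [-3.138, -0.004, -0.054]
contact_force: [0.8, -0.0, -0.3]
opening: 0.24
```

Request:
jog_arm:
  moves:
    - {"grip":1,"translation":[0,0,0],"twist":[0,0,0]}
    - {"grip":1,"translation":[0,0,0],"twist":[0,0,0]}

```text
clock: 25.97
eef_pos: [598.0, 275.2, 178.2]
tcp_rot: [-3.139, -0.002, -0.051]
contact_force: [0.3, 0.1, -0.1]
opening: 0.237
```

```bash
python3 - <<'E' 2>/dev/null
from ik import *
go([605.3,287.7,29],[np.pi,0,np.radians(-2.9)])
c,p,d=grab('wrist','w11.png')
E
```

```text
t 25.97 pos [598.  275.2 178.2] rpy [-1.798e+02 -1.000e-01 -2.900e+00] q [0.43 0.45 1.61 0.   1.08 2.05] F [ 0.3  0.1 -0.1] op 0.237
shift (now) [ 0.0062 -0.0125  0.1493] len 0.1499 rows> 4.0
twist [-0.0028 -0.0024 -0.0003] rows> 1.0 shift after twist [ 0.0066 -0.0129  0.1492]
```

View pics/w11.png

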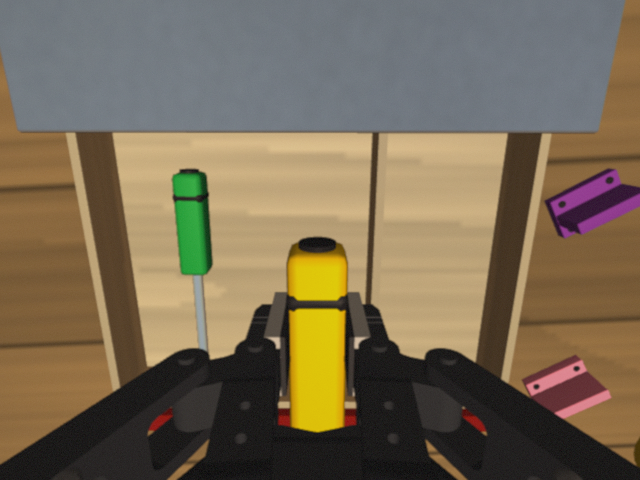

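Request:
jog_arm:
  moves:
    - {"grip":1,"translation":[0.006,-0.013,0.025],"twist":[0,0,0]}
    - {"grip":1,"translation":[0,0,0.03],"twist":[0,0,0]}
    - {"grip":1,"translation":[0,0,0.03],"twist":[0,0,0]}
    - {"grip":1,"translation":[0,0,0.03],"twist":[0,0,0]}
    - {"grip":1,"translation":[0,0,0.02],"twist":[0,0,0]}
    - {"grip":1,"translation":[0,0,0.01],"twist":[0,0,0]}
    - {"grip":1,"translation":[0,0,0],"twist":[0,0,0]}
    - {"grip":1,"translation":[0,0,0],"twist":[0,0,0]}

```text
clock: 26.68
eef_pos: [607.0, 286.6, 35.2]
tcp_rot: [-3.139, -0.004, -0.054]
contact_force: [-0.6, 0.6, -0.4]
opening: 0.239
```

Request:
jog_arm:
  moves:
    - {"grip":1,"translation":[0,0,0.007],"twist":[0,0,0]}
    - {"grip":1,"translation":[0,0,0],"twist":[0,0,0]}
    - {"grip":0.0,"translation":[0,0,0],"twist":[0,0,0]}
    - {"grip":0.0,"translation":[0,0,0],"twist":[0,0,0]}
    - {"grip":0.0,"translation":[0,0,0],"twist":[0,0,0]}
    - {"grip":0.0,"translation":[0,0,-0.03],"twist":[0,0,0]}
    - {"grip":0.0,"translation":[0,0,-0.04],"twist":[0,0,0]}
    - {"grip":0.0,"translation":[0,0,-0.04],"twist":[0,0,0]}
    - {"grip":0.0,"translation":[0,0,-0.04],"twist":[0,0,0]}
    - {"grip":0.0,"translation":[0,0,0],"twist":[0,0,0]}

```text
clock: 27.52
eef_pos: [610.0, 289.5, 186.6]
tcp_rot: [-3.133, -0.015, -0.052]
contact_force: [2.3, 0.7, 0.4]
opening: 0.502
```

```bash
python3 - <<'E' 2>/dev/null
from ik import *
st()
c,p,d=grab('wrist','w12.png')
c,p,d=grab('top','t12.png'); W=cloud(c,d)
org=hsvm(p,(8,150,120),(24,255,255))
for nm,x0,x1 in(('far',577,700),('near',450,577)):
    P=W[box(W,x0,x1,-100,-20,48,66)]; print(nm,rect(P) if len(P) else None, np.median(P[:,2]) if len(P) else '')
go([616.8,-56.2,150],[np.pi,0,np.radians(4)])
E
```

```text
t 27.52 pos [610.  289.5 186.6] rpy [-179.5   -0.9   -3. ] q [0.44 0.46 1.57 0.   1.09 2.06] F [2.3 0.7 0.4] op 0.502
far (array([615.5, -56. ,  55.2,   9.8]), 3.58) 59.917209966112175
near (array([538.6, -60.3,  54.6,   9.9]), 4.15) 59.647616971248226
t 27.62 pos [607.1 288.1 179.9] rpy [-179.8   -0.4   -3. ] q [0.44 0.47 1.58 0.   1.09 2.06] F [-0.3 -0.5 -0.4] op 0.5
shift (now) [0.0274 0.3434 0.0287] len 0.3457 rows> 9.0
twist [-0.0038 -0.008  -0.122 ] rows> 2.0 shift after twist [-0.0143  0.3441  0.0299]
```

View pics/w12.png

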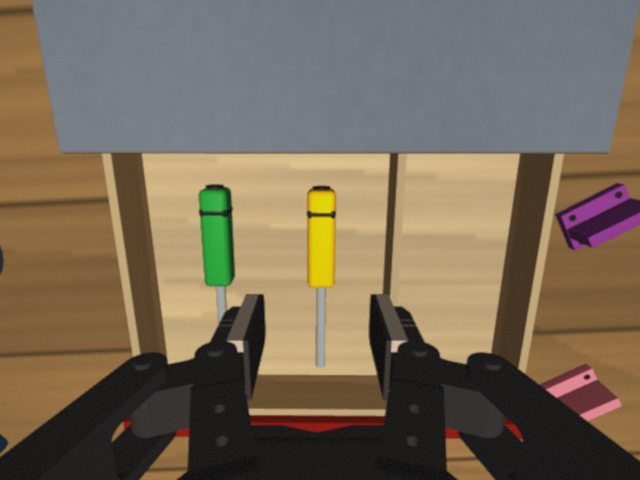

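View pics/t12.png

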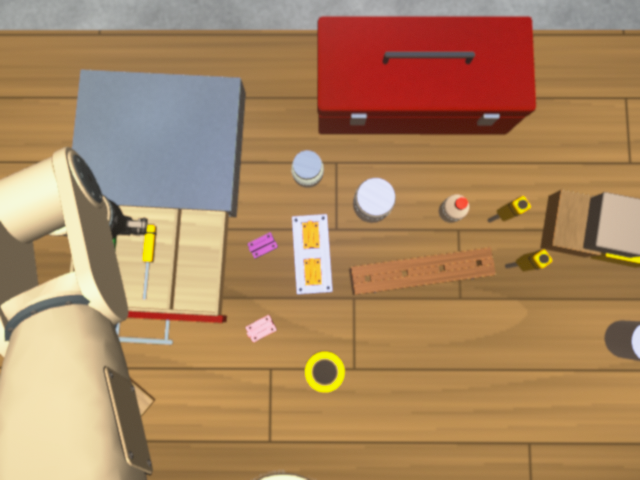

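Both drivers lie side by side, flat in the wide bay. Both brackets are still in the mould at top-view pixels (311,235) and (313,272), ribs at z≈60. On to the far one.

Request:
jog_arm:
  moves:
    - {"grip":0,"translation":[0,0,0],"twist":[0,0,-0.12]}
    - {"grip":0,"translation":[-0.0015,0.037,0.003],"twist":[0,0,0]}
    - {"grip":0,"translation":[-0.0015,0.037,0.003],"twist":[0,0,0]}
    - {"grip":0,"translation":[-0.0015,0.037,0.003],"twist":[0,0,0]}
    - {"grip":0,"translation":[-0.0015,0.037,0.003],"twist":[0,0,0]}
    - {"grip":0,"translation":[-0.0015,0.037,0.003],"twist":[0,0,0]}
    - {"grip":0,"translation":[-0.0015,0.037,0.003],"twist":[0,0,0]}
    - {"grip":0,"translation":[-0.0015,0.037,0.003],"twist":[0,0,0]}
    - {"grip":0,"translation":[-0.0015,0.037,0.003],"twist":[0,0,0]}
    - {"grip":0,"translation":[-0.0015,0.037,0.003],"twist":[0,0,0]}

```text
clock: 28.45
eef_pos: [613.7, -47.3, 147.9]
tcp_rot: [-3.14, -0.001, 0.068]
contact_force: [0.1, -0.4, -0.6]
opening: 0.5
```

Request:
jog_arm:
  moves:
    - {"grip":0,"translation":[0,0.01,0],"twist":[0,0,0]}
    - {"grip":0,"translation":[0,0,0],"twist":[0,0,0]}
    - {"grip":0,"translation":[0,0,0],"twist":[0,0,0]}

```text
clock: 28.7
eef_pos: [614.9, -55.8, 148.4]
tcp_rot: [-3.139, -0.002, 0.066]
contact_force: [0.0, 0.2, -0.1]
opening: 0.501
```

```bash
python3 - <<'E' 2>/dev/null
from ik import *
go([616.2,-56.1,37],[np.pi,0,np.radians(4)])
c,p,d=grab('wrist','w13.png'); W=cloud(c,d)
for nm,x0,x1 in(('far',577,700),('near',450,577)):
    P=W[box(W,x0,x1,-100,-20,45,66)]; print(nm,rect(P) if len(P)>10 else None, np.percentile(P[:,2],[50,95]) if len(P) else '')
E
```

```text
t 28.7 pos [614.9 -55.8 148.4] rpy [-1.799e+02 -1.000e-01  3.800e+00] q [-0.09  0.43  1.72  0.    0.99  1.41] F [ 0.   0.2 -0.1] op 0.501
shift (now) [0.0011 0.0006 0.1114] len 0.1114 rows> 3.0
twist [-0.0022 -0.0017 -0.0038] rows> 1.0 shift after twist [0.0013 0.0004 0.1114]
far (array([616.8, -54. ,  56. ,   9.9]), 3.82) [60.32654444 61.38396583]
near (array([538.7, -58.1,  57.1,   9.6]), 3.78) [60.20852524 61.19829815]
```

View pics/w13.png

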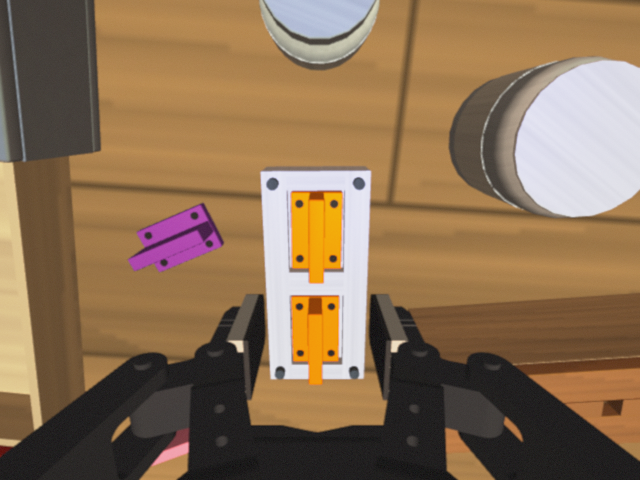

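The wrist view shows both orange brackets square in the mould, the far one at (316,235) centred on the gripper. Wrist and top agree within 2 mm.

Request:
jog_arm:
  moves:
    - {"grip":0,"translation":[0.001,0,0.03],"twist":[0,0,0]}
    - {"grip":0,"translation":[0,0,0.03],"twist":[0,0,0]}
    - {"grip":0,"translation":[0,0,0.03],"twist":[0,0,0]}
    - {"grip":0,"translation":[0,0,0.015],"twist":[0,0,0]}
    - {"grip":0,"translation":[0,0,0.005],"twist":[0,0,0]}
    - {"grip":0,"translation":[0,0,0],"twist":[0,0,0]}
    - {"grip":1,"translation":[0,0,0],"twist":[0,0,0]}
    - {"grip":1,"translation":[0,0,0],"twist":[0,0,0]}
    - {"grip":1,"translation":[0,0,0],"twist":[0,0,0]}
    - {"grip":1,"translation":[0,0,0],"twist":[0,0,0]}
  squeeze: 70

```text
clock: 29.58
eef_pos: [618.3, -55.3, 41.3]
tcp_rot: [-3.14, -0.006, 0.068]
contact_force: [0.1, 2.0, 7.0]
opening: 0.096
```

Request:
jog_arm:
  moves:
    - {"grip":1,"translation":[0,0,0],"twist":[0,0,0]}
    - {"grip":1,"translation":[0,0,0],"twist":[0,0,0]}

```text
clock: 29.75
eef_pos: [618.2, -55.3, 41.3]
tcp_rot: [-3.14, -0.006, 0.067]
contact_force: [-1.4, 3.9, 6.1]
opening: 0.099
```

Request:
jog_arm:
  moves:
    - {"grip":1,"translation":[0,0,-0.01],"twist":[0,0,0]}
    - {"grip":1,"translation":[0,0,-0.02],"twist":[0,0,0]}
    - {"grip":1,"translation":[0,0,-0.03],"twist":[0,0,0]}
    - {"grip":1,"translation":[0,0,-0.03],"twist":[0,0,0]}
    - {"grip":1,"translation":[0,0,-0.03],"twist":[0,0,0]}
    - {"grip":1,"translation":[0,0,-0.03],"twist":[0,0,0]}
    - {"grip":1,"translation":[0,0,-0.02],"twist":[0,0,0]}
    - {"grip":1,"translation":[0,0,0],"twist":[0,0,0]}

```text
clock: 30.42
eef_pos: [619.0, -56.2, 215.8]
tcp_rot: [-3.142, -0.012, 0.067]
contact_force: [0.4, 0.3, -0.5]
opening: 0.095
```

```bash
python3 - <<'E' 2>/dev/null
from ik import *
u=np.array([np.cos(np.radians(-2.9)),np.sin(np.radians(-2.9))]); v=np.array([-u[1],u[0]])
t=u*(446+140)+v*211; print(t)
go([t[0],t[1],150],[np.pi,0,np.radians(-2.9)])
c,p,d=grab('wrist','w14.png'); W=cloud(c,d)
E
```

```text
[595.92465367 181.08232148]
t 30.42 pos [619.  -56.2 215.8] rpy [-180.    -0.7    3.9] q [-0.09  0.36  1.67  0.    1.11  1.41] F [ 0.4  0.3 -0.5] op 0.095
shift (now) [-0.0078 -0.2383  0.0657] len 0.2473 rows> 7.0
twist [-0.0007 -0.0119  0.118 ] rows> 1.0 shift after twist [-0.035  -0.2358  0.0658]
```

View pics/w14.png

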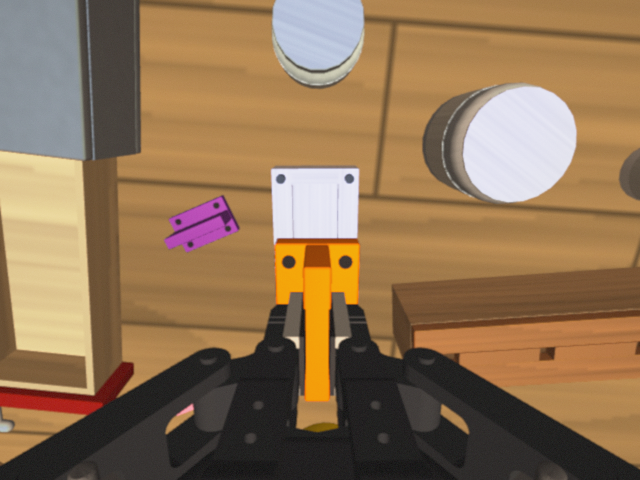

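The bracket is held level (316,270) and its cavity is empty. Carry it to the narrow bay.

Request:
jog_arm:
  moves:
    - {"grip":1,"translation":[0,0,0],"twist":[0,0.01,0.118]}
    - {"grip":1,"translation":[-0.005,-0.034,0.004],"twist":[0,0,0]}
    - {"grip":1,"translation":[-0.005,-0.034,0.004],"twist":[0,0,0]}
    - {"grip":1,"translation":[-0.005,-0.034,0.004],"twist":[0,0,0]}
    - {"grip":1,"translation":[-0.005,-0.034,0.004],"twist":[0,0,0]}
    - {"grip":1,"translation":[-0.005,-0.034,0.004],"twist":[0,0,0]}
    - {"grip":1,"translation":[-0.005,-0.034,0.004],"twist":[0,0,0]}
    - {"grip":1,"translation":[-0.005,-0.034,0.004],"twist":[0,0,0]}
    - {"grip":1,"translation":[0,0,0],"twist":[0,0,0]}
    - {"grip":1,"translation":[0,0,0],"twist":[0,0,0]}

```text
clock: 31.3
eef_pos: [592.5, 185.0, 180.3]
tcp_rot: [-3.14, -0.011, -0.047]
contact_force: [-0.0, -0.3, -1.4]
opening: 0.094
```

```bash
python3 - <<'E' 2>/dev/null
from ik import *
go([596,181,45],[np.pi,0,np.radians(-2.9)])
c,p,d=grab('wrist','w15.png'); W=cloud(c,d)
E
```

```text
t 31.3 pos [592.5 185.  180.3] rpy [-179.9   -0.6   -2.7] q [ 0.3   0.39  1.7  -0.    1.04  1.92] F [-0.  -0.3 -1.4] op 0.094
shift (now) [0.0022 0.0041 0.1353] len 0.1354 rows> 4.0
twist [-0.0016 -0.011   0.0032] rows> 1.0 shift after twist [0.0037 0.0038 0.1353]
```

View pics/w15.png

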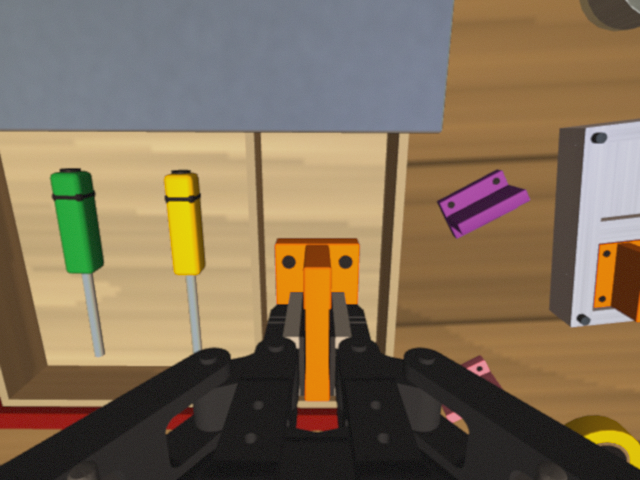

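Request:
jog_arm:
  moves:
    - {"grip":1,"translation":[0.003,0.004,0.03],"twist":[0,0.01,0]}
    - {"grip":1,"translation":[0,0,0.03],"twist":[0,0,0]}
    - {"grip":1,"translation":[0,0,0.03],"twist":[0,0,0]}
    - {"grip":1,"translation":[0,0,0.025],"twist":[0,0,0]}
    - {"grip":1,"translation":[0,0,0.012],"twist":[0,0,0]}
    - {"grip":1,"translation":[0,0,0.005],"twist":[0,0,0]}
    - {"grip":1,"translation":[0,0,0],"twist":[0,0,0]}
    - {"grip":1,"translation":[0,0,0],"twist":[0,0,0]}

```text
clock: 32.02
eef_pos: [600.3, 179.5, 50.8]
tcp_rot: [-3.139, -0.025, -0.051]
contact_force: [0.4, 0.1, -0.7]
opening: 0.097
```

Request:
jog_arm:
  moves:
    - {"grip":1,"translation":[0,0,0.006],"twist":[0,-0.02,0]}
    - {"grip":1,"translation":[0,0,0],"twist":[0,0,0]}
    - {"grip":1,"translation":[0,0,0],"twist":[0,0,0]}

```text
clock: 32.27
eef_pos: [600.3, 179.9, 44.5]
tcp_rot: [-3.139, -0.004, -0.05]
contact_force: [0.3, 0.8, -1.0]
opening: 0.098
```

Request:
jog_arm:
  moves:
    - {"grip":0.3,"translation":[0,0,0],"twist":[0,0,0]}
    - {"grip":0.3,"translation":[0,0,0],"twist":[0,0,0]}
    - {"grip":0.3,"translation":[0,0,0],"twist":[0,0,0]}
    - {"grip":0.3,"translation":[0,0,-0.02],"twist":[0,0,0]}
    - {"grip":0.3,"translation":[0,0,-0.03],"twist":[0,0,0]}
    - {"grip":0.3,"translation":[0,0,-0.04],"twist":[0,0,0]}
    - {"grip":0.3,"translation":[0,0,-0.04],"twist":[0,0,0]}
    - {"grip":0.3,"translation":[0,0,0],"twist":[0,0,0]}

```text
clock: 32.93
eef_pos: [603.4, 180.8, 182.2]
tcp_rot: [-3.135, -0.015, -0.05]
contact_force: [2.2, 0.3, 1.6]
opening: 0.347
```

```bash
python3 - <<'E' 2>/dev/null
from ik import *
c,p,d=grab('wrist','w16.png'); W=cloud(c,d)
P=W[box(W,500,660,130,240,52,70)];print(rect(P),np.percentile(P[:,2],[50,95]))
c,p,d=grab('top','t16.png'); W=cloud(c,d)
P=W[box(W,480,577,-100,-20,48,66)]; print(rect(P) if len(P)>5 else None)
go([538.8,-59.3,150],[np.pi,0,np.radians(4)])
E
```

```text
(array([601.2, 181.1, 112.7, 107.7]), -3.02) [59.49671612 68.69271026]
(array([538.6, -60.3,  54.1,   9.9]), 4.09)
t 33.03 pos [600.3 179.9 176.1] rpy [-179.8   -0.4   -2.9] q [0.29 0.41 1.69 0.   1.04 1.91] F [0.1 0.4 0.6] op 0.353
shift (now) [-0.0496  0.2421  0.0248] len 0.2484 rows> 7.0
twist [-0.0035 -0.0079 -0.1201] rows> 2.0 shift after twist [-0.0781  0.2344  0.0261]
```

View pics/w16.png

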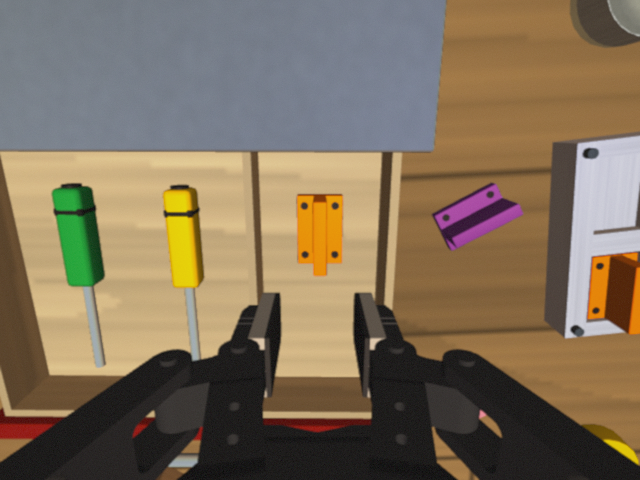

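View pics/t16.png

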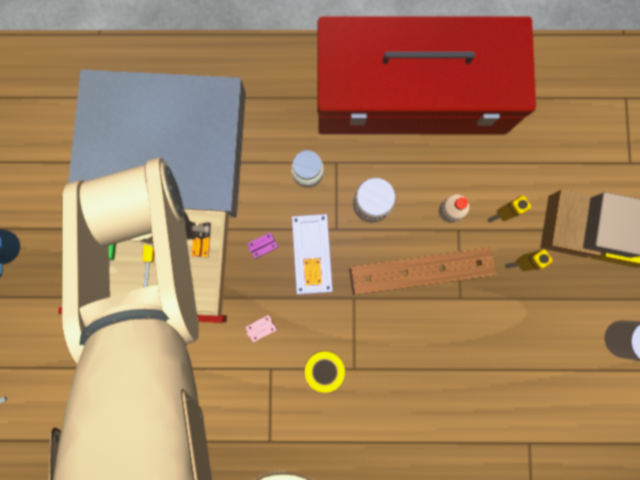

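The first bracket sits upright in the narrow bay (320,230). The second is still in the mould, at top-view (313,272).

Request:
jog_arm:
  moves:
    - {"grip":0,"translation":[0,0,0],"twist":[0,0,-0.12]}
    - {"grip":0,"translation":[-0.011,0.0335,0.004],"twist":[0,0,0]}
    - {"grip":0,"translation":[-0.011,0.0335,0.004],"twist":[0,0,0]}
    - {"grip":0,"translation":[-0.011,0.0335,0.004],"twist":[0,0,0]}
    - {"grip":0,"translation":[-0.011,0.0335,0.004],"twist":[0,0,0]}
    - {"grip":0,"translation":[-0.011,0.0335,0.004],"twist":[0,0,0]}
    - {"grip":0,"translation":[-0.011,0.0335,0.004],"twist":[0,0,0]}
    - {"grip":0,"translation":[-0.012,0.0335,0.004],"twist":[0,0,0]}
    - {"grip":0,"translation":[0,0,0],"twist":[0,0,0]}
    - {"grip":0,"translation":[0,0,0],"twist":[0,0,0]}

```text
clock: 33.87
eef_pos: [536.1, -61.2, 143.5]
tcp_rot: [-3.139, -0.001, 0.066]
contact_force: [0.3, -0.6, -0.2]
opening: 0.499
```

```bash
python3 - <<'E' 2>/dev/null
from ik import *
go([538.8,-59.3,37],[np.pi,0,np.radians(4)])
c,p,d=grab('wrist','w17.png'); W=cloud(c,d)
P=W[box(W,450,577,-100,-20,45,66)]; print(rect(P) if len(P)>10 else None, np.percentile(P[:,2],[50,95]))
E
```

```text
t 33.87 pos [536.1 -61.2 143.5] rpy [-179.8   -0.     3.8] q [-0.12  0.33  1.9   0.    0.92  1.38] F [ 0.3 -0.6 -0.2] op 0.499
shift (now) [ 0.0028 -0.0015  0.1065] len 0.1065 rows> 3.0
twist [-0.0026 -0.0008 -0.0034] rows> 1.0 shift after twist [ 0.0029 -0.0017  0.1065]
(array([538.7, -58.5,  56.1,  10. ]), 3.9) [60.31320758 61.39970743]
```

View pics/w17.png

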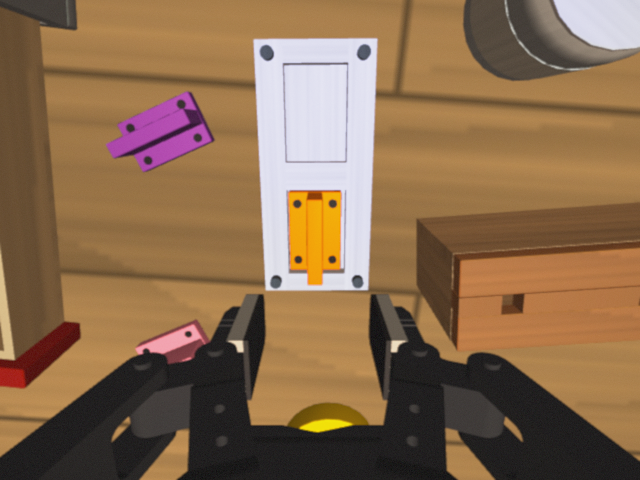

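The orange bracket at (315,235) is centred in the view and the pink piece is well clear.

Request:
jog_arm:
  moves:
    - {"grip":0,"translation":[0.003,-0.001,0.03],"twist":[0,0,0]}
    - {"grip":0,"translation":[0,0,0.03],"twist":[0,0,0]}
    - {"grip":0,"translation":[0,0,0.025],"twist":[0,0,0]}
    - {"grip":0,"translation":[0,0,0.016],"twist":[0,0,0]}
    - {"grip":0,"translation":[0,0,0.005],"twist":[0,0,0]}
    - {"grip":0,"translation":[0,0,0],"twist":[0,0,0]}
    - {"grip":1,"translation":[0,0,0],"twist":[0,0,0]}
    - {"grip":1,"translation":[0,0,0],"twist":[0,0,0]}
    - {"grip":1,"translation":[0,0,0],"twist":[0,0,0]}
    - {"grip":1,"translation":[0,0,0],"twist":[0,0,0]}
  squeeze: 70

```text
clock: 34.75
eef_pos: [542.2, -58.2, 40.5]
tcp_rot: [-3.14, -0.006, 0.07]
contact_force: [-0.6, 3.0, 5.4]
opening: 0.098
```

Request:
jog_arm:
  moves:
    - {"grip":1,"translation":[0,0,0],"twist":[0,0,0]}
    - {"grip":1,"translation":[0,0,0],"twist":[0,0,0]}
    - {"grip":1,"translation":[0,0,-0.01],"twist":[0,0,0]}
    - {"grip":1,"translation":[0,0,-0.02],"twist":[0,0,0]}
    - {"grip":1,"translation":[0,0,-0.03],"twist":[0,0,0]}
    - {"grip":1,"translation":[0,0,-0.03],"twist":[0,0,0]}
    - {"grip":1,"translation":[0,0,-0.03],"twist":[0,0,0]}
    - {"grip":1,"translation":[0,0,-0.03],"twist":[0,0,0]}
    - {"grip":1,"translation":[0,0,-0.02],"twist":[0,0,0]}
    - {"grip":1,"translation":[0,0,0],"twist":[0,0,0]}

```text
clock: 35.58
eef_pos: [542.9, -59.1, 214.7]
tcp_rot: [-3.141, -0.012, 0.07]
contact_force: [0.8, -0.4, -0.3]
opening: 0.096
```

```bash
python3 - <<'E' 2>/dev/null
from ik import *
u=np.array([np.cos(np.radians(-2.9)),np.sin(np.radians(-2.9))]); v=np.array([-u[1],u[0]])
print(np.array([600.3,180])@u, np.array([600.3,180])@v)
t=u*(446+55)+v*211; print(t)
go([t[0],t[1],150],[np.pi,0,np.radians(-2.9)])
c,p,d=grab('wrist','w18.png'); W=cloud(c,d)
E
```

```text
590.4245009038585 210.14042622120454
[511.03350831 185.38272139]
t 35.58 pos [542.9 -59.1 214.7] rpy [-180.    -0.7    4. ] q [-0.11  0.24  1.83  0.    1.06  1.39] F [ 0.8 -0.4 -0.3] op 0.096
shift (now) [-0.0156 -0.2461  0.0646] len 0.2549 rows> 7.0
twist [-0.0012 -0.0117  0.1201] rows> 2.0 shift after twist [-0.0442 -0.2426  0.0647]
```

View pics/w18.png

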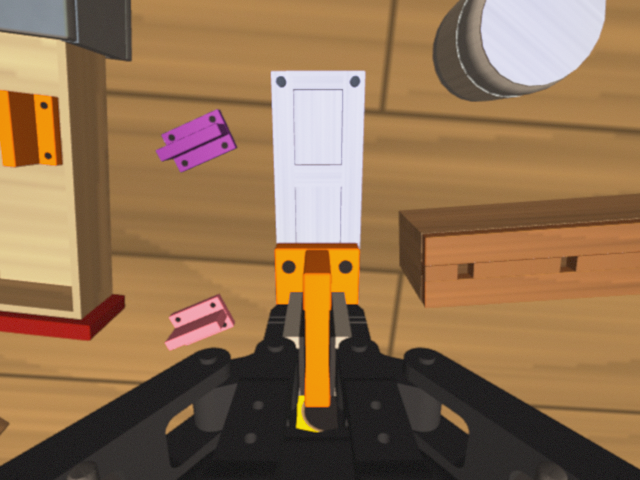

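Request:
jog_arm:
  moves:
    - {"grip":1,"translation":[0,0,0],"twist":[0,-0.01,0.12]}
    - {"grip":1,"translation":[-0.006,-0.0345,0.004],"twist":[0,0,0]}
    - {"grip":1,"translation":[-0.006,-0.0345,0.004],"twist":[0,0,0]}
    - {"grip":1,"translation":[-0.006,-0.0345,0.004],"twist":[0,0,0]}
    - {"grip":1,"translation":[-0.006,-0.0345,0.004],"twist":[0,0,0]}
    - {"grip":1,"translation":[-0.006,-0.0345,0.004],"twist":[0,0,0]}
    - {"grip":1,"translation":[-0.006,-0.0345,0.004],"twist":[0,0,0]}
    - {"grip":1,"translation":[-0.006,-0.0345,0.004],"twist":[0,0,0]}
    - {"grip":1,"translation":[0,0,0],"twist":[0,0,0]}
    - {"grip":1,"translation":[0,0,0],"twist":[0,0,0]}

```text
clock: 36.47
eef_pos: [509.1, 185.9, 180.5]
tcp_rot: [-3.141, 0.009, -0.047]
contact_force: [0.0, 0.1, -0.1]
opening: 0.1
```

```bash
python3 - <<'E' 2>/dev/null
from ik import *
go([511,185.4,45],[np.pi,0,np.radians(-2.9)])
c,p,d=grab('wrist','w19.png'); W=cloud(c,d)
E
```

```text
t 36.47 pos [509.1 185.9 180.5] rpy [-179.9    0.5   -2.7] q [0.34 0.29 1.86 0.   1.01 1.96] F [ 0.   0.1 -0.1] op 0.1
shift (now) [0.0031 0.0005 0.1355] len 0.1355 rows> 4.0
twist [-0.0009  0.0087  0.0034] rows> 1.0 shift after twist [0.0019 0.0004 0.1355]
```

View pics/w19.png

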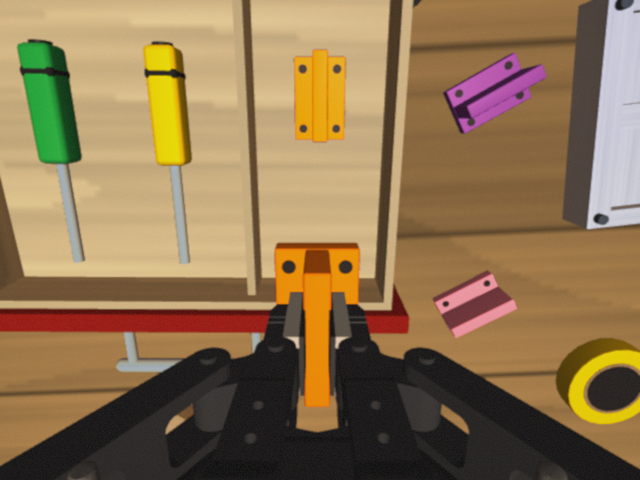

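Request:
jog_arm:
  moves:
    - {"grip":1,"translation":[0.003,0,0.03],"twist":[0,0.009,0]}
    - {"grip":1,"translation":[0,0,0.03],"twist":[0,0,0]}
    - {"grip":1,"translation":[0,0,0.03],"twist":[0,0,0]}
    - {"grip":1,"translation":[0,0,0.025],"twist":[0,0,0]}
    - {"grip":1,"translation":[0,0,0.012],"twist":[0,0,0]}
    - {"grip":1,"translation":[0,0,0.005],"twist":[0,0,0]}
    - {"grip":1,"translation":[0,0,0],"twist":[0,0,0]}
    - {"grip":1,"translation":[0,0,0],"twist":[0,0,0]}

```text
clock: 37.18
eef_pos: [514.3, 184.5, 50.6]
tcp_rot: [-3.139, -0.003, -0.051]
contact_force: [0.2, -0.0, -1.1]
opening: 0.099
```

Request:
jog_arm:
  moves:
    - {"grip":1,"translation":[0,0,0.007],"twist":[0,0,0]}
    - {"grip":1,"translation":[0,0,0],"twist":[0,0,0]}
    - {"grip":0.3,"translation":[0,0,0],"twist":[0,0,0]}
    - {"grip":0.3,"translation":[0,0,0],"twist":[0,0,0]}
    - {"grip":0.3,"translation":[0,0,0],"twist":[0,0,0]}
    - {"grip":0.3,"translation":[0,0,-0.02],"twist":[0,0,0]}
    - {"grip":0.3,"translation":[0,0,-0.03],"twist":[0,0,0]}
    - {"grip":0.3,"translation":[0,0,-0.04],"twist":[0,0,0]}
    - {"grip":0.3,"translation":[0,0,-0.04],"twist":[0,0,0]}
    - {"grip":0.3,"translation":[0,0,-0.03],"twist":[0,0,0]}

```text
clock: 38.02
eef_pos: [513.7, 184.7, 206.2]
tcp_rot: [-3.139, -0.005, -0.05]
contact_force: [0.6, 1.0, 0.5]
opening: 0.345
```

Request:
jog_arm:
  moves:
    - {"grip":0.3,"translation":[-0.03,0,-0.02],"twist":[0,0,0]}
    - {"grip":0.3,"translation":[-0.03,0,-0.02],"twist":[0,0,0]}
    - {"grip":0.3,"translation":[-0.03,0,0],"twist":[0,0,0]}
    - {"grip":0.3,"translation":[0,0,0],"twist":[0,0,0]}

```text
clock: 38.35
eef_pos: [419.1, 188.7, 243.6]
tcp_rot: [-3.139, -0.002, -0.05]
contact_force: [0.8, 0.4, -0.5]
opening: 0.349
```

```bash
python3 - <<'E' 2>/dev/null
from ik import *
c,p,d=grab('wrist','w20.png')
go([350,289,150],[np.pi,0,np.radians(-2.9)])
E
```

```text
t 38.4 pos [421.3 188.9 243.4] rpy [-179.9   -0.2   -2.8] q [0.42 0.08 1.96 0.   1.1  2.04] F [-0.5 -0.1 -0. ] op 0.351
shift (now) [-0.0764 -0.0962  0.0934] len 0.1544 rows> 4.0
twist [-0.0025 -0.0034  0.0016] rows> 1.0 shift after twist [-0.0763 -0.0963  0.0934]
```

View pics/w20.png

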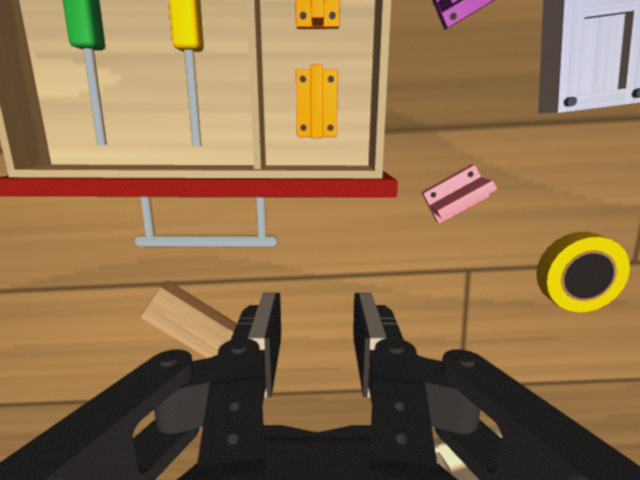

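All four items are in their bays: drivers with shanks at (97,95) and (190,95), brackets at (317,15) and (317,100). Next I re-grip the handle and push the drawer shut.

Request:
jog_arm:
  moves:
    - {"grip":0,"translation":[0,0,0],"twist":[0,0,-0.12]}
    - {"grip":0,"translation":[0,0,0],"twist":[0,0,-0.12]}
    - {"grip":0,"translation":[0,0,0],"twist":[0,0,-0.12]}
    - {"grip":0,"translation":[0,0,0],"twist":[0,0,-0.12]}
    - {"grip":0,"translation":[0,0,0],"twist":[0,0,-0.12]}
    - {"grip":0,"translation":[0,0,0],"twist":[0,0,-0.12]}
    - {"grip":0,"translation":[0,0,0],"twist":[0,0,-0.12]}
    - {"grip":0,"translation":[0,0,0],"twist":[0,0,-0.12]}
    - {"grip":0,"translation":[0,0,0],"twist":[0,0,-0.12]}
    - {"grip":0,"translation":[0,0,0],"twist":[0,0,-0.12]}

```text
clock: 39.23
eef_pos: [424.1, 188.9, 242.3]
tcp_rot: [3.14, -0.003, 1.156]
contact_force: [0.7, -0.3, -0.1]
opening: 0.5
```

Request:
jog_arm:
  moves:
    - {"grip":0,"translation":[0,0,0],"twist":[0,0,-0.12]}
    - {"grip":0,"translation":[0,0,0],"twist":[0,0,-0.12]}
    - {"grip":0,"translation":[0,0,0],"twist":[0,0,-0.12]}
    - {"grip":0,"translation":[0.025,-0.008,0.025],"twist":[0,0,0]}
    - {"grip":0,"translation":[0.025,-0.008,0.025],"twist":[0,0,0]}
    - {"grip":0,"translation":[0.025,-0.008,0.025],"twist":[0,0,0]}
    - {"grip":0,"translation":[0.025,-0.008,0.025],"twist":[0,0,0]}
    - {"grip":0,"translation":[0,0,0],"twist":[0,0,0]}
    - {"grip":0,"translation":[0,0,0],"twist":[0,0,0]}

```text
clock: 39.98
eef_pos: [397.2, 291.3, 141.0]
tcp_rot: [3.141, 0.0, 1.512]
contact_force: [0.0, -0.7, 0.3]
opening: 0.5
```

```bash
python3 - <<'E' 2>/dev/null
from ik import *
go([395,290.5,36],[np.pi,0,np.radians(87.1)])
c,p,d=grab('wrist','w21.png'); W=cloud(c,d)
P=W[box(W,340,425,200,380,45,66)]; u=np.array([np.cos(np.radians(-2.9)),np.sin(np.radians(-2.9))]); v=np.array([-u[1],u[0]])
a=P[:,:2]@u; b=P[:,:2]@v; k=abs(b-310)<35; print(len(P),np.percentile(a[k],[2,50,98]),b.min(),b.max()); print(u*np.percentile(a[k],50)+v*310)
E
```

```text
t 39.98 pos [397.2 291.3 141. ] rpy [180.    0.   86.6] q [ 0.63  0.26  2.   -0.    0.88  0.69] F [ 0.  -0.7  0.3] op 0.5
shift (now) [-0.0009 -0.0021  0.105 ] len 0.1051 rows> 3.0
twist [ 0.0002  0.0002 -0.0082] rows> 1.0 shift after twist [-0.0009 -0.0021  0.105 ]
4236 [375.14637679 380.2852059  385.26507524] 247.2173375060706 376.9393511337065
[395.48200781 290.36325409]
```

View pics/w21.png

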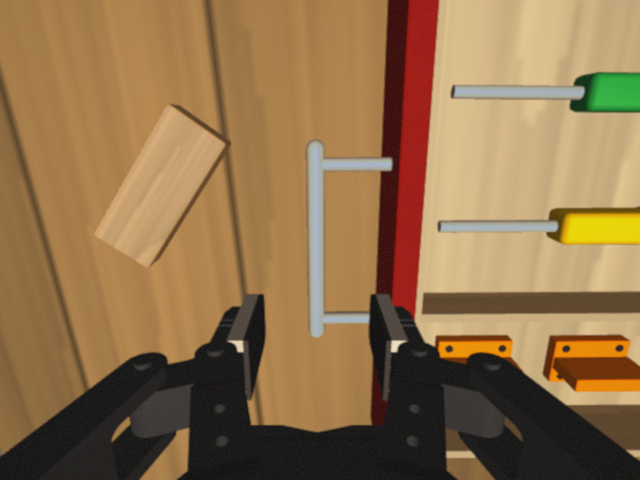

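The handle bar (317,240) is between the fingers. Descend and grip.

Request:
jog_arm:
  moves:
    - {"grip":0,"translation":[0,-0.002,0.03],"twist":[0,0,-0.008]}
    - {"grip":0,"translation":[0,0,0.03],"twist":[0,0,0]}
    - {"grip":0,"translation":[0,0,0.025],"twist":[0,0,0]}
    - {"grip":0,"translation":[0,0,0.015],"twist":[0,0,0]}
    - {"grip":0,"translation":[0,0,0.005],"twist":[0,0,0]}
    - {"grip":0,"translation":[0,0,0],"twist":[0,0,0]}
    - {"grip":1,"translation":[0,0,0],"twist":[0,0,0]}
    - {"grip":1,"translation":[0,0,0],"twist":[0,0,0]}
    - {"grip":1,"translation":[0,0,0],"twist":[0,0,0]}
    - {"grip":1,"translation":[0,0,0],"twist":[0,0,0]}
  squeeze: 60

```text
clock: 40.87
eef_pos: [397.0, 291.7, 39.2]
tcp_rot: [3.137, -0.003, 1.518]
contact_force: [0.7, -1.8, 5.7]
opening: 0.103
```

Request:
jog_arm:
  moves:
    - {"grip":1,"translation":[0,0,0],"twist":[0,0,0]}
    - {"grip":1,"translation":[0,0.005,0],"twist":[0,0,0]}
    - {"grip":1,"translation":[0,0.01,0],"twist":[0,0,0]}
    - {"grip":1,"translation":[0,0.015,0],"twist":[0,0,0]}
    - {"grip":1,"translation":[0,0.015,0],"twist":[0,0,0]}
    - {"grip":1,"translation":[0,0.015,0],"twist":[0,0,0]}
    - {"grip":1,"translation":[0,0.015,0],"twist":[0,0,0]}
    - {"grip":1,"translation":[0,0.015,0],"twist":[0,0,0]}
    - {"grip":1,"translation":[0,0.015,0],"twist":[0,0,0]}
    - {"grip":1,"translation":[0,0.015,0],"twist":[0,0,0]}

```text
clock: 41.7
eef_pos: [516.8, 285.3, 39.3]
tcp_rot: [3.138, -0.003, 1.518]
contact_force: [-1.5, 2.7, 1.0]
opening: 0.101
```

Request:
jog_arm:
  moves:
    - {"grip":1,"translation":[0,0.015,0],"twist":[0,0,0]}
    - {"grip":1,"translation":[0,0.015,0],"twist":[0,0,0]}
    - {"grip":1,"translation":[0,0.015,0],"twist":[0,0,0]}
    - {"grip":1,"translation":[0,0.01,0],"twist":[0,0,0]}
    - {"grip":1,"translation":[0,0.005,0],"twist":[0,0,0]}
    - {"grip":1,"translation":[0,0,0],"twist":[0,0,0]}

```text
clock: 42.2
eef_pos: [577.5, 282.2, 39.3]
tcp_rot: [3.136, -0.003, 1.517]
contact_force: [0.8, 2.0, 6.4]
opening: 0.102
```

Request:
jog_arm:
  moves:
    - {"grip":1,"translation":[0,0.008,0],"twist":[0,0,0]}
    - {"grip":1,"translation":[0,0.008,0],"twist":[0,0,0]}
    - {"grip":1,"translation":[0,0.006,0],"twist":[0,0,0]}
    - {"grip":1,"translation":[0,0.003,0],"twist":[0,0,0]}
    - {"grip":1,"translation":[0,0,0],"twist":[0,0,0]}
    - {"grip":1,"translation":[0,0,0],"twist":[0,0,0]}

```text
clock: 42.7
eef_pos: [601.0, 280.9, 39.2]
tcp_rot: [3.137, -0.003, 1.518]
contact_force: [0.4, 2.2, 5.4]
opening: 0.105
```

Request:
jog_arm:
  moves:
    - {"grip":1,"translation":[0,0.003,0],"twist":[0,0,0]}
    - {"grip":1,"translation":[0,0.003,0],"twist":[0,0,0]}
    - {"grip":1,"translation":[0,0,0],"twist":[0,0,0]}

```text
clock: 42.95
eef_pos: [607.0, 280.6, 39.3]
tcp_rot: [3.137, -0.003, 1.518]
contact_force: [0.9, 1.2, 6.1]
opening: 0.101
```

Request:
jog_arm:
  moves:
    - {"grip":1,"translation":[0,0.002,0],"twist":[0,0,0]}
    - {"grip":1,"translation":[0,0,0],"twist":[0,0,0]}

```text
clock: 43.12
eef_pos: [608.3, 280.6, 39.3]
tcp_rot: [3.139, -0.003, 1.518]
contact_force: [-1.4, 3.7, 7.1]
opening: 0.101
```

Request:
jog_arm:
  moves:
    - {"grip":1,"translation":[0,0.002,0],"twist":[0,0,0]}
    - {"grip":1,"translation":[0,0.001,0],"twist":[0,0,0]}
    - {"grip":1,"translation":[0,0,0],"twist":[0,0,0]}

```text
clock: 43.37
eef_pos: [608.4, 280.5, 39.2]
tcp_rot: [-3.139, -0.002, 1.517]
contact_force: [-12.8, 4.5, 16.8]
opening: 0.103
```

Request:
jog_arm:
  moves:
    - {"grip":1,"translation":[0,0.002,0],"twist":[0,0,0]}
    - {"grip":1,"translation":[0,0,0],"twist":[0,0,0]}

```text
clock: 43.53
eef_pos: [608.4, 280.4, 39.2]
tcp_rot: [-3.135, -0.001, 1.517]
contact_force: [-19.9, 5.9, 22.2]
opening: 0.105
```

The stop is reached: x is steady at 608.4 while the force builds. Total travel was 608.4−395.5 ≈ 213 mm. Release, rise and check.

Request:
jog_arm:
  moves:
    - {"grip":1,"translation":[0,-0.003,0],"twist":[0,0,0]}
    - {"grip":0,"translation":[0,0,0],"twist":[0,0,0]}
    - {"grip":0,"translation":[0,0,0],"twist":[0,0,0]}
    - {"grip":0,"translation":[0,0,0],"twist":[0,0,0]}
    - {"grip":0,"translation":[0,0,-0.02],"twist":[0,0,0]}
    - {"grip":0,"translation":[0,0,-0.03],"twist":[0,0,0]}
    - {"grip":0,"translation":[0,0,-0.04],"twist":[0,0,0]}
    - {"grip":0,"translation":[0,0,-0.04],"twist":[0,0,0]}
    - {"grip":0,"translation":[0,-0.03,-0.02],"twist":[0,0,0]}
    - {"grip":0,"translation":[0,-0.035,0],"twist":[0,0,0]}

```text
clock: 44.37
eef_pos: [549.0, 283.9, 193.3]
tcp_rot: [3.131, -0.006, 1.516]
contact_force: [0.6, 1.0, 1.0]
opening: 0.502
```

Request:
jog_arm:
  moves:
    - {"grip":0,"translation":[0,-0.035,0],"twist":[0,0,0]}
    - {"grip":0,"translation":[0,-0.035,0],"twist":[0,0,0]}
    - {"grip":0,"translation":[0,-0.035,0],"twist":[0,0,0]}
    - {"grip":0,"translation":[0,-0.035,0],"twist":[0,0,0]}
    - {"grip":0,"translation":[0,0,0],"twist":[0,0,0]}

```text
clock: 44.78
eef_pos: [399.6, 288.9, 186.8]
tcp_rot: [-3.14, 0.001, 1.519]
contact_force: [0.4, -0.3, -0.5]
opening: 0.498
```

```bash
python3 - <<'E' 2>/dev/null
from ik import *
st()
c,p,d=grab('top','t22.png'); W=cloud(c,d)
u=np.array([np.cos(np.radians(-2.9)),np.sin(np.radians(-2.9))]); v=np.array([-u[1],u[0]])
for nm,z0,z1 in(('front',72,82),('bar',50,64)):
    m=box(W,560,700,100,450,z0,z1); a=W[m][:,:2]@u; b=W[m][:,:2]@v; k=abs(b-310)<(120 if nm=='front' else 35)
    print(nm,k.sum(),np.percentile(a[k],[3,50,97]))
m=box(W,620,1000,120,430,85,95); print('chest front a',np.percentile(W[m][:,:2]@u,[0.5,2]))
grab('side','s22.png'); grab('wrist','w22.png')
E
```

```text
t 44.78 pos [399.6 288.9 186.8] rpy [-179.9    0.    87. ] q [0.62 0.2  1.95 0.   0.99 0.67] F [ 0.4 -0.3 -0.5] op 0.498
front 852 [637.30946643 644.54616957 652.35165155]
bar 199 [587.41095421 592.75034553 637.43723447]
chest front a [653.12517742 657.03904364]
```

View pics/t22.png

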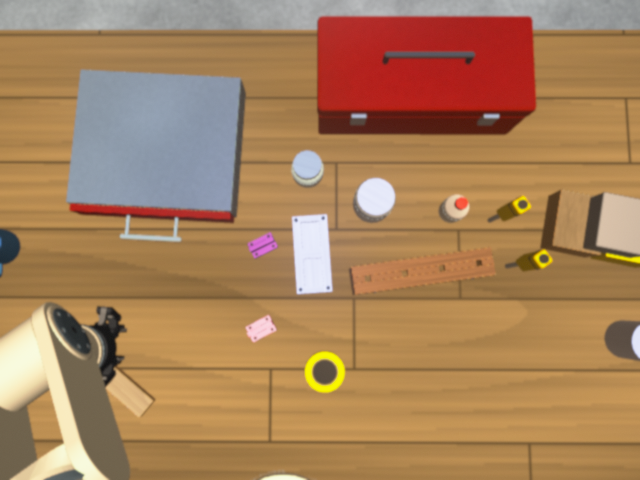

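View pics/s22.png

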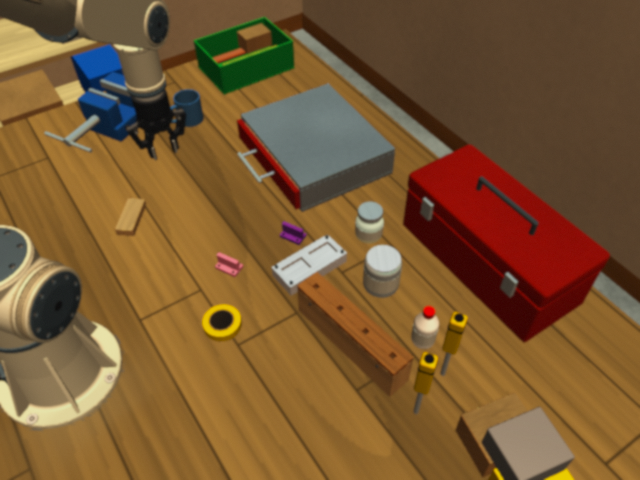

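View pics/w22.png

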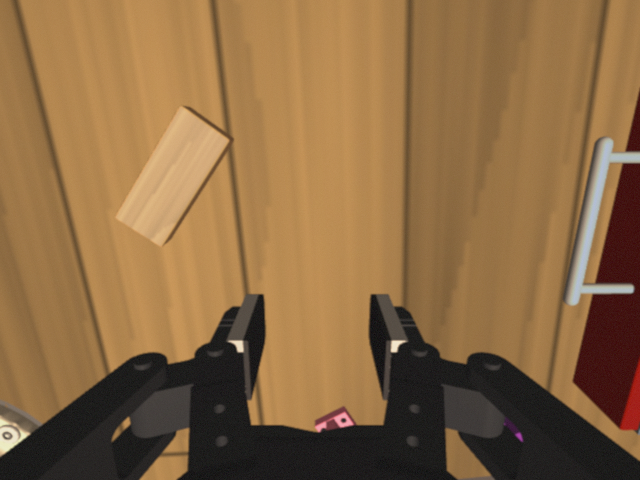

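The top view shows the drawer front flush against the chest (650 against 653), the mould and stand empty, and the jar, tin and glue upright in their places. Handing in.

```bash
python3 -c "
from rig import r
print(r.sign_off())"
```

```text
the job is handed in; nothing more can be done
None
```

The drawer is packed and pushed shut, and the job is handed in at about 45 s on the robot's clock. I pulled the drawer to its stop and laid the stand's two screwdrivers, green and yellow, flat in the wide bay. Both orange brackets went upright into the narrow bay, and then I pushed the drawer to its inner stop. I left alone the two larger yellow screwdrivers and the pink and purple pieces.

**Last checks:**
- **Contents:** all four items were in their bays before I closed the drawer. I did not see them again once it was shut.
- **Drawer:** the handle travelled about 213 mm by arm position and 212.5 mm by camera, against the stated 213 mm. The force built up at the end without further motion, and the front sits against the chest with no gap visible.
- **Bystanders:** the mould and stand are empty, and the jar, paint tin and glue bottle are still upright where they were.

I saw no bracket knocked aside and no grip slip. No check failed. The measurements from the different cameras agreed to within 2–3 mm where I compared them.

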